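Press a cork pad onto a stamp block in a dowelled press form

TASK

Load the wooden press form: lay the thick wooden stamp block flat in the nest of the lower half, then lay the thinner cork pad flat on top of it, letting go of each. Then fit the upper half, holes over the two steel dowels, down onto the stack and press it down with the gripper with a push of 10 to 20 newtons; finish while still holding it pressed like that, without letting go. Leave the other things on the table where they are.

Things in the scene. Friction and masses are not known exactly. Their poses are not given: they have to be found in the camera images.
- lower: Lower half of the press form, fixed on the table: plywood base 100 x 170 x 16 mm (its x, y, z), two steel dowels at y = +62 and -62 mm, x = 0, and between them two curved wooden walls that form a round nest. Origin: centre of the underside, on the table; z up.
- nest (a point): Centre of the nest's floor, 16 mm above the table; axes as the lower half's. Nest 59 mm across inside, walls 26 mm high. The walls stand only on the dowel sides (+y, -y); to +x and -x the nest is open in gaps 41 mm wide, so fingers that close along its x axis fit in down to the floor.
- dowel0 (a point): Tip of the dowel on the lower half's +y side, 72 mm above the table. Dowels are 10 mm thick, stand 56 mm above the base, the last 6 mm tapered.
- dowel1 (a point): Tip of the dowel on the lower half's -y side, 72 mm above the table.
- upper: Upper half, loose, 0.28 to 0.46 kg, flat on the table: plywood plate 70 x 160 x 18 mm (x, y, z), flat below, two through holes 12.4 mm wide at y = +62 and -62 mm, x = 0; fits either way round. Origin: centre of the underside. Seated on the full stack, its underside is 32 mm above the nest's floor, 6 mm above the walls, and the dowels come through the holes.
- handle (a point): Point in the handle bar on the plate's top, 40 mm above the upper half's underside and 14 mm below the bar's top; axes as the upper half's. The bar is wooden, 24 mm wide (x), 84 mm long (y), 36 mm high, centred on the plate.
- block: Stamp block: dark wooden disc, 56 mm across, 18 mm thick, 30 g, lying flat on the table. Origin: centre of its underside.
- pad: Cork pad: disc of the same 56 mm across, 14 mm thick, 15 g, rigid, lying flat on the table. Origin: centre of its underside. It and the block may lie in either of two places, which vary.
- glue: Yellow glue bottle, 56 mm across, 150 mm tall, a bystander. Origin: centre of its underside.
- tape: Roll of paper tape lying flat, 96 mm across, 24 mm high, a bystander. Origin: centre of its underside.
- paint: Squat paint jar, 64 mm across, 75 mm tall, a bystander. Origin: centre of its underside.
- driver: Screwdriver lying on the table, a bystander.
Mind the look-alikes: they are no part of the job. Leave any white look-alike of the block alone.

How it is judged (in metres and radians):
On the way, in this order (a step that is already met when the one before it is completed fails the run):
1. the stamp block lies flat in the nest, let go (horizontal distance between block and nest below 0.003 m and z of block in the frame of nest between -0.003 and 0.002 m and angle between block's own z axis and vertical below 0.06 rad and contact force between the fingers and block below 0.3 N and linear speed of block below 0.02 m/s), for 0.2 s.
2. the cork pad lies flat on the block in the nest, let go (horizontal distance between each of block, pad and nest below 0.003 m and z of block in the frame of nest between -0.003 and 0.002 m and angle between each of block, pad's own z axis and vertical below 0.06 rad and z of pad in the frame of nest between 0.015 and 0.02 m and contact force between the fingers and pad below 0.3 N and linear speed of pad below 0.02 m/s), for 0.2 s.
At the end, for the whole second after the job is handed in: Block on the nest's floor, pad on the block, upper half on both dowels and on the pad, each within 3 mm sideways, 2 mm in height and 0.06 rad of level; robot holding the upper half so that it bears on the pad with 8 to 45 N, own weight included (horizontal distance between each of block, pad, upper and nest below 0.003 m and z of block in the frame of nest between -0.003 and 0.002 m and angle between each of block, pad, upper's own z axis and vertical below 0.06 rad and z of pad in the frame of nest between 0.015 and 0.02 m and z of upper in the frame of nest between 0.029 and 0.034 m and angle between the y axis of upper and the y axis of lower, either way round below 0.06 rad and linear speed of upper below 0.02 m/s and contact force between upper and pad between 8 and 45 N and contact force between any of the fingers, the arm and upper above 3 N); the arm keeps its last pose, push and grip.
It fails at once if a bystander is shifted more than 30 mm (distance of any of glue, tape, paint, driver from where it was at the start of the episode above 0.03 m).
It also fails if it takes over 72 s, if anything falls off the work surface, if the arm or the gripper's body presses on something with over 40 N, if the wrist force passes 120 N, or if a joint passes its speed limit or range.

ROBOT

A 6-joint arm with a two-finger parallel gripper is mounted at the origin on the work surface. World frame = base frame: x ahead of the robot, y to its left, z up, the work surface at z = 0. Lengths are in m, angles in degrees, forces in N, time in s.
With the tool pointing down it reaches from about 0.275 to 0.75 m from the base axis. Payload 10.2 kg.
Tool frame: the origin (TCP) lies midway between the tips of the shut fingers; the grasp point (between the pads) lies 19 mm behind it; z points along the fingers, y is the direction in which the jaws open and shut (so a half turn about z gives the same grasp; the last joint's range is limited). The gripper opens to 88 mm and grips with 3 to 60 N. Pads are 18 mm wide; open, the fingers measure 123 mm over their backs; the gripper's body (75 mm by 187 mm) begins 45 mm behind the grasp point.
Start: joints at [-82.815, 17.928, 85.812, -0, 76.261, -12.8], TCP at [0.179, -0.493, 0.203] pointing down, gripper open.
Joint ranges: [-168.41, 168.41], [-55.51, 124.54], [10.69, 146.95], [-70.63, 250.63], [1, 178], [-165.06, 165.06]. Speed limits (degrees/s): [136.94, 136.94, 172.46, 180, 180, 180].

INTERFACE

Orientations are given as [roll, pitch, yaw] about the fixed x, y, z axes, in that order (R = Rz(yaw) Ry(pitch) Rx(roll)).
In Python, from workcell import * gives the robot as it stands. The module is installed in compiled form; this text tells all that it offers.
- The arm moves only by the tool send_rows, never from a script. Its arguments are lists of equal length, an entry for each row: "linear": the shift along the world's x, y, z in mm, a list of three; "rot": the turn, a rotation vector about the world's x, y, z in degrees, a list of three; "hand": the closure, from -1 (fully open) to 1 (shut). In form: {"linear": [[x, y, z], ...], "rot": [[wx, wy, wz], ...], "hand": [hand, ...]}. A call has 1 to 12 rows; each row shifts and turns the commanded pose from where the row before left it; what a row does not reach is not made up. A row lasts 1/10 s, in which the tool goes at most 50 mm and 8.59 degrees, less where a joint would pass 70% of its speed; a pose out of reach is approached as far as the arm can. A call with a gripper value outside its range is refused whole. The fingers move at their own pace and stop on an object; "force" is the grip in N (left out, the last holds). Time passes only in rows, so rows that do not move let the fingers close. It gives the time, the measured TCP pose, the force and the opening at its end, in the units of the state.
- sense(): the state, without advancing time (a new reading comes with each control period).
- camera(name): name is "side" or "top" or "wrist"; returns a dict with "frame" (480x640x3 uint8, blue, green, red), "fx", "fy", "cx", "cy" (pixels), "rvec" (rotation vector, rad) and "tvec" (3), from world to camera coordinates, as OpenCV has them. Camera axes: x right, y down, z forward; pixel columns grow to the right and rows downward; lengths in m; the calibration is good to about 2 mm. A picture is of the moment at which its call begins. There is no depth.
- sign_off(): hands the job in, once; it reports no verdict.
The state is a dict: "time": time; "joints": joint angles; "qvel": joint speeds; "joint_torque": joint torques, N m; "position": TCP position; "eef_rot": TCP orientation; "force": force on the tool from outside, world axes, zero at the start; "moment": the same for the moment, N m; "finger_gap": finger opening in m.
Only numpy, scipy, OpenCV 4.12 (cv2) and the standard library are available. Lean on these libraries where they do the work, as an engineer would, in place of code of your own. Each camera call takes 0.05 s, during which the arm holds its last target. There are 200 camera calls.

## Working session

There is one attempt and no reset: what is moved stays moved. The work goes in short steps, Python scripts to look and compute and a tool call to move; the robot and the scene stay as the last step left them, time stands still between calls to the robot, and variables do not carry over. Pictures are saved under pics/ and viewed, about 8 in all and at most 12, crops included, and the job is handed in when it is done.

Besides the shell and the picture viewer there is one more tool, called as name(argument=value, ...), one argument or row to a line, values as JSON. send_rows: Moves the arm, as the interface text tells. Its arguments: {"type":"object","properties":{"linear":{"type":"array"},"rot":{"type":"array"},"hand":{"type":"array"},"force":{"type":"number"}},"required":["linear","rot","hand"]}

```bash
mkdir -p pics; cat > h.py <<'E'
from workcell import *
import numpy as np, cv2, pickle
def cam(n,save=None):
    c=camera(n)
    if save: cv2.imwrite('pics/'+save,c['frame'])
    pickle.dump(c,open(f'{n}.pkl','wb'))
    return c
def ld(n): return pickle.load(open(f'{n}.pkl','rb'))
def ray(c,u,v,z):
    R=cv2.Rodrigues(np.array(c['rvec'],float))[0]; t=np.array(c['tvec'],float).ravel()
    o=-R.T@t; d=R.T@np.array([(u-c['cx'])/c['fx'],(v-c['cy'])/c['fy'],1.])
    return o+d*(z-o[2])/d[2]
def proj(c,p):
    R=cv2.Rodrigues(np.array(c['rvec'],float))[0]; q=R@np.array(p,float)+np.array(c['tvec'],float).ravel()
    return q[0]/q[2]*c['fx']+c['cx'],q[1]/q[2]*c['fy']+c['cy']
E
python3 - <<'E'
from h import *
print(sense())
for n in('top','side'):
    c=cam(n,n+'0.png'); R=cv2.Rodrigues(np.array(c['rvec']))[0]; print(n,c['fx'],-R.T@np.array(c['tvec']).ravel(),R[2])
E
```

```text
{'time': 0.0, 'joints': array([-8.28145685e+01,  1.79590851e+01,  8.58527433e+01, -1.99361772e-03,
        7.62609358e+01, -1.27997778e+01]), 'qvel': array([ 0.04569556, -0.04293964, -0.04010068,  0.02448803, -0.04337132,
       -0.04954974]), 'joint_torque': array([-5.46396186e-04, -4.02207720e+01, -2.52274865e+01,  6.94158277e-02,
        3.52514733e-02, -1.07282399e-04]), 'position': array([ 0.17937661, -0.49310042,  0.20207262]), 'eef_rot': array([-1.79928615e+02, -1.42326646e-02,  1.99856752e+01]), 'force': array([-0.27087085,  0.52514044,  0.03212524]), 'moment': array([-0.00415351, -0.05885684, -0.02416364]), 'finger_gap': 0.08852468588964844}
top 440.83406580359167 [0.43056177 0.06740096 1.07081593] [ 0.10529938 -0.00684092 -0.99441704]
side 461.86244555919717 [0.12984747 0.82499934 0.74451208] [ 0.39505221 -0.69235186 -0.60380681]
```

View pics/top0.png

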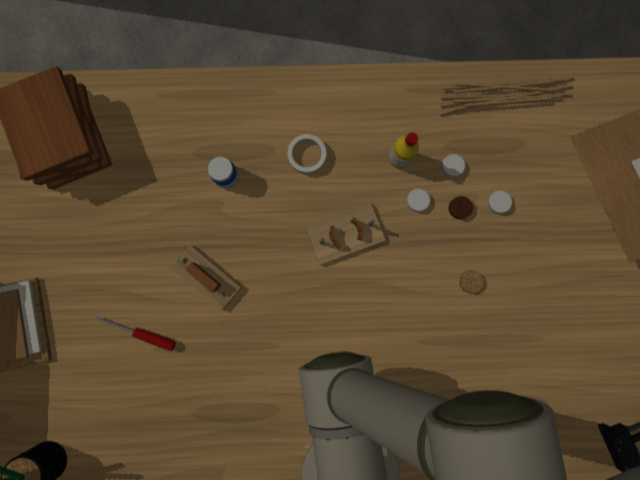

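View pics/side0.png

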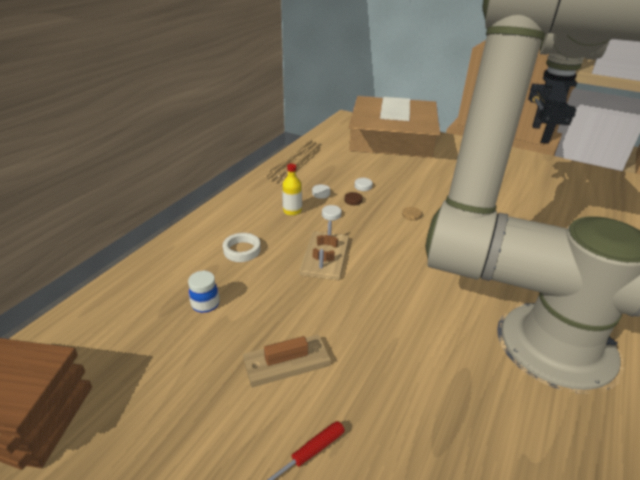

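Top view: the robot is at the bottom, +x is up and +y is left. Objects by pixel:
- Lower half at (347,235), with dowel tips at about (322,241) and (372,224).
- Upper half at (208,277).
- Dark disc at (461,208), the block candidate.
- White discs at (454,166), (419,200) and (500,202), the look-alikes.
- Cork disc at (472,282), the pad.
- Bystanders: glue (405,150), tape (307,154), paint (222,172), driver (140,334).

I choose the dark disc as the block and the cork disc as the pad. I'll check both in one close crop while measuring.

```bash
python3 - <<'E'
from h import *
c=ld('top'); im=c['frame']; hsv=cv2.cvtColor(im,cv2.COLOR_BGR2HSV)
for n,(u,v) in dict(block=(461,208),white=(419,200),cork=(472,282),table=(472,310),dowel0=(322,241),d1=(372,224),base=(345,258),wall=(357,228),upper=(230,295),bar=(203,277)).items(): print(n,hsv[v,u],im[v,u])
print('block',ray(c,461,208,.018)[:2],'pad',ray(c,472,282,.014)[:2],'d0',ray(c,322,241,.072)[:2],'d1',ray(c,372,224,.072)[:2],'handle',ray(c,203,277,.054)[:2])
a=cv2.resize(im[150:300,290:510],None,fx=3.6,fy=3.6,interpolation=cv2.INTER_CUBIC)
cv2.imwrite('pics/crop1.png',a)
E
```

```text
block [  9 172  43] [14 23 43]
white [ 30  12 124] [118 124 124]
cork [ 17 135  98] [46 75 98]
table [ 17 120 106] [ 56  85 106]
dowel0 [135  10  51] [51 49 50]
d1 [16 70 55] [40 48 55]
base [ 18 128  74] [37 59 74]
wall [ 15 147  64] [27 45 64]
upper [ 18 109  70] [40 58 70]
bar [ 13 172  86] [28 53 86]
block [ 0.61339824 -0.28707725] pad [ 0.4343385 -0.3040513] d0 [0.53576021 0.05269389] d1 [ 0.57200055 -0.06275157] handle [0.4613961  0.32789235]
```

View pics/crop1.png

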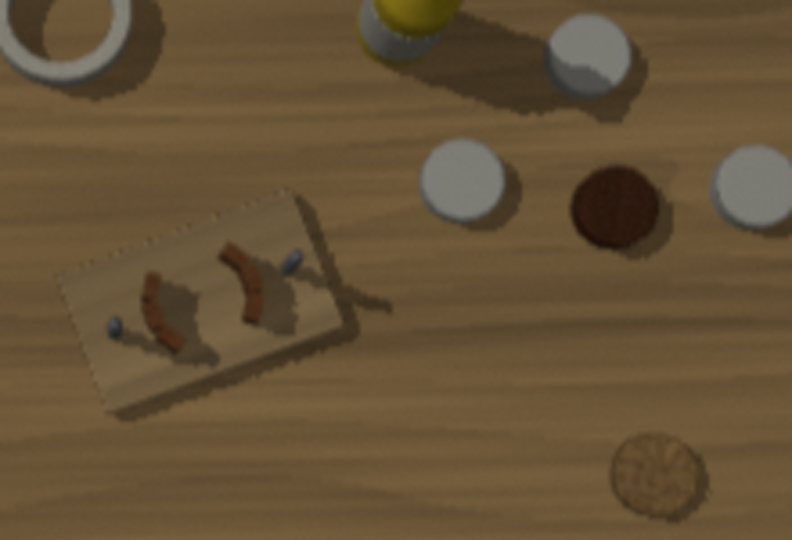

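The crop confirms it: the dark brown disc is at crop (615,207), full (461,207.5), with white discs on three sides. The cork disc is at crop (656,474), full (472,282). The dowel tips are at crop (115,324) and (293,258). I'll approach the block with the jaws along about -40°, which passes between the white discs.

send_rows(
  linear=[
    [36, 17, 0],
    [36, 17, 0],
    [36, 17, 0],
    [36, 17, 0],
    [36, 17, 0],
    [36, 17, 0],
    [36, 17, 0],
    [36, 17, 0],
    [36, 17, 0],
    [36, 17, 0],
    [36, 17, 0],
    [38, 19, 0],
  ],
  rot=[
    [0, 0, 2.5],
    [0, 0, 2.5],
    [0, 0, 2.5],
    [0, 0, 2.5],
    [0, 0, 2.5],
    [0, 0, 2.5],
    [0, 0, 2.5],
    [0, 0, 2.5],
    [0, 0, 2.5],
    [0, 0, 2.5],
    [0, 0, 2.5],
    [0, 0, 2.5],
  ],
  hand=[-1, -1, -1, -1, -1, -1, -1, -1, -1, -1, -1, -1],
)

```text
time: 1.3
position: [0.6145, -0.2865, 0.2022]
eef_rot: [-180.0, 0.0, 50.1]
force: [0.3, -0.6, 1.0]
finger_gap: 0.0884
```

send_rows(
  linear=[
    [0, 0, 0],
    [0, 0, 0],
  ],
  rot=[
    [0, 0, 0],
    [0, 0, 0],
  ],
  hand=[-1, -1],
)

```text
time: 1.5
position: [0.6135, -0.287, 0.2017]
eef_rot: [-179.9, 0.0, 50.0]
force: [0.0, 0.2, -0.0]
finger_gap: 0.0878
```

```bash
cat >> h.py <<'E'
def disc(c,mask,z,near=None):
    mask=cv2.morphologyEx(mask,cv2.MORPH_OPEN,np.ones((3,3),np.uint8))
    cs=[k for k in cv2.findContours(mask,cv2.RETR_EXTERNAL,cv2.CHAIN_APPROX_NONE)[0] if cv2.contourArea(k)>60]
    out=[]
    for k in cs:
        P=np.array([ray(c,u,v,z)[:2] for u,v in cv2.convexHull(k)[:,0]],np.float32)
        (x,y),r=cv2.minEnclosingCircle(P); out.append((cv2.contourArea(k),k.mean(0).ravel().round(1),x,y,r))
    return sorted(out,key=lambda o:-o[0])
E
python3 - <<'E'
from h import *
s=sense(); print(s['time'],s['position'],s['eef_rot'])
c=cam('wrist','w1.png'); R=cv2.Rodrigues(np.array(c['rvec'],float))[0]; print(c['fx'],-R.T@np.array(c['tvec']).ravel(),R[2])
print('proj block',proj(c,[.6134,-.287,.018]),'tcp',proj(c,s['position']))
E
```

```text
1.5 [ 0.61347195 -0.28697488  0.20165606] [-1.79919156e+02  2.74703294e-02  5.00329370e+01]
432.7141345657258 [ 0.66122583 -0.23191738  0.38316342] [-0.18423208 -0.21626372 -0.95879536]
proj block (np.float64(326.02785847191495), np.float64(194.78459073029723)) tcp (np.float64(324.69547247773886), np.float64(274.9058345025235))
```

View pics/w1.png

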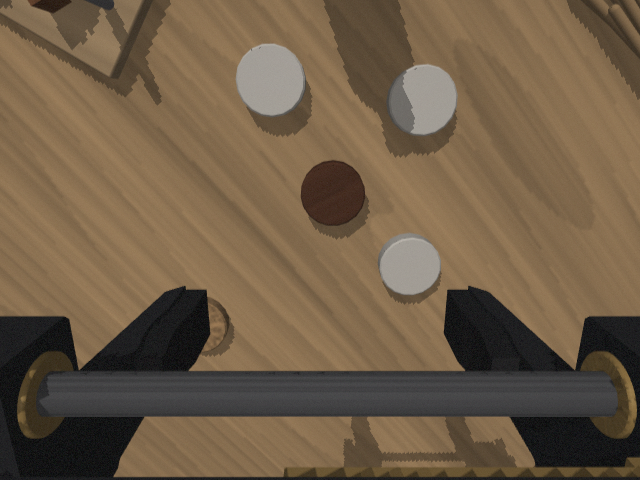

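Wrist view: the block is at (333,193). The white discs are at (270,79), (422,99) and (410,265). The jaw line, horizontal through the block, is clear. The prediction from the top camera was (326,195), so I'll measure with masks in both views.

```bash
cat >> h.py <<'E'
def dark(c,lo=(0,110,0),hi=(14,255,75)):
    return cv2.inRange(cv2.cvtColor(c['frame'],cv2.COLOR_BGR2HSV),np.array(lo),np.array(hi))
E
python3 - <<'E'
from h import *
w=ld('wrist');t=ld('top')
h=cv2.cvtColor(w['frame'],cv2.COLOR_BGR2HSV); print(h[193,333],h[180,320],h[228,345],h[150,450])
print('w',*disc(w,dark(w),.018)[:4],sep='\n'); print('t',*disc(t,dark(t,hi=(14,255,60)),.018)[:8],sep='\n')
# white references, both views
for c in(w,t):
    print([ [round(float(q),4) for q in o[2:]] for o in disc(c,cv2.inRange(cv2.cvtColor(c['frame'],cv2.COLOR_BGR2HSV),np.array((0,0,85)),np.array((40,60,255))),.018)[:6]])
E
```

```text
[  8 123  60] [ 12 139  66] [ 16 101  93] [ 17 101 136]
w
(3077.5, array([332.7, 193.2]), 0.6185634136199951, -0.289554625749588, 0.028137756511569023)
t
(2612.0, array([ 74.8, 141.8]), 0.8278902769088745, 0.6794530153274536, 0.1462922841310501)
(386.0, array([460.2, 207.4]), 0.6146631240844727, -0.28596436977386475, 0.029599390923976898)
[[0.6386, -0.1877, 0.0279], [0.7227, -0.2775, 0.0282], [0.6301, -0.3835, 0.0302]]
[[0.0416, -0.3017, 0.1155], [0.0407, 0.0322, 0.0674], [0.1766, 0.063, 0.0785], [0.7596, 0.0846, 0.0483], [0.1446, -0.04, 0.0901], [0.3801, 0.747, 0.085]]
```

send_rows(
  linear=[
    [1, -0.5, -35],
    [1, -0.5, -35],
    [1.5, 0, -35],
    [0, 0, -35],
    [0, 0, 0],
    [0, 0, 0],
  ],
  rot=[
    [0, 0, 0],
    [0, 0, 0],
    [0, 0, 0],
    [0, 0, 0],
    [0, 0, 0],
    [0, 0, 0],
  ],
  hand=[-1, -1, -1, -1, -1, -1],
)

```text
time: 2.15
position: [0.6166, -0.2894, 0.064]
eef_rot: [180.0, 0.0, 49.9]
force: [-0.8, -0.2, 1.1]
finger_gap: 0.088
```

```bash
python3 - <<'E'
from h import *
s=sense(); print(s['time'],s['position'],s['eef_rot'])
w=cam('wrist','w2.png'); print(*disc(w,dark(w),.018)[:3],sep='\n'); print('tcp',proj(w,s['position']))
E
```

```text
2.15 [ 0.61655377 -0.28935549  0.0639959 ] [1.79957533e+02 2.17362858e-04 4.99074866e+01]
(7242.0, array([327.8, 236. ]), 0.6191061735153198, -0.28888532519340515, 0.028697727248072624)
(70.5, array([329.5, 192.2]), 0.6368551850318909, -0.26897817850112915, 0.004830917343497276)
tcp (np.float64(324.6773032716142), np.float64(274.8784980895252))
```

View pics/w2.png

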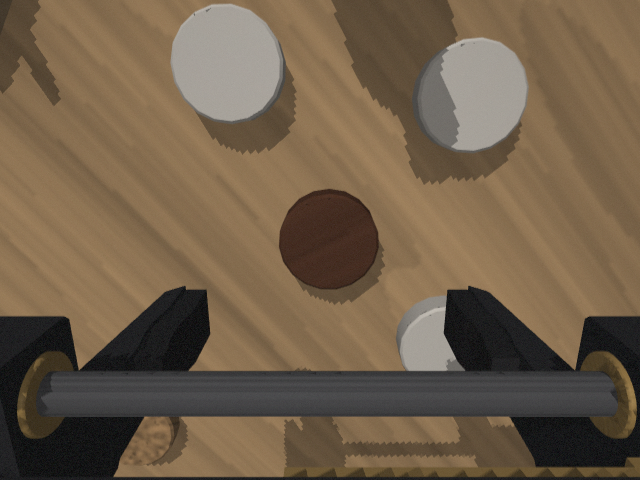

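Wrist view: the block is at (328,238), centred between the fingertips, with no white disc under a finger. I'll check the finger geometry against the projection.

```bash
python3 - <<'E'
from h import *
from scipy.spatial.transform import Rotation as Ro
s=sense(); w=ld('wrist'); R=Ro.from_euler('xyz',s['eef_rot'],degrees=True).as_matrix()
for z in(0,-.01,-.019,-.035):
  for x in(-.009,.009):
    print(z,x,[np.round(proj(w,s['position']+R@[x,y,z])).tolist() for y in(-.044,.044)])
b=R.T@(np.array([.6191,-.2889,.009])-s['position']);print('block in tool',b)
E
```

```text
0 -0.009 [[229.0, 294.0], [423.0, 294.0]]
0 0.009 [[227.0, 256.0], [426.0, 256.0]]
-0.01 -0.009 [[224.0, 303.0], [428.0, 304.0]]
-0.01 0.009 [[221.0, 264.0], [431.0, 264.0]]
-0.019 -0.009 [[219.0, 313.0], [433.0, 313.0]]
-0.019 0.009 [[216.0, 272.0], [436.0, 272.0]]
-0.035 -0.009 [[209.0, 332.0], [443.0, 333.0]]
-0.035 0.009 [[205.0, 288.0], [447.0, 288.0]]
block in tool [0.00168484 0.00078173 0.05613827]
```

The open fingertips project about 35 mm behind the TCP, so the fingers swing as they shut. I'll check this at roughly a 58 mm opening.

send_rows(
  linear=[
    [0.5, 0.5, 0],
    [0.5, 0, 0],
    [0.5, 0, 0],
    [0, 0, 0],
    [0, 0, 0],
    [0, 0, 0],
  ],
  rot=[
    [0, 0, 0],
    [0, 0, 0],
    [0, 0, 0],
    [0, 0, 0],
    [0, 0, 0],
    [0, 0, 0],
  ],
  hand=[-0.34, -0.34, -0.34, -0.34, -0.34, -0.34],
)

```text
time: 2.8
position: [0.6184, -0.2878, 0.0626]
eef_rot: [-180.0, 0.0, 50.0]
force: [0.4, -1.0, -0.5]
finger_gap: 0.0593
```

```bash
python3 - <<'E'
from h import *
from scipy.spatial.transform import Rotation as Ro
s=sense(); print(s['time'],s['position'],s['finger_gap'])
w=cam('wrist'); R=Ro.from_euler('xyz',s['eef_rot'],degrees=True).as_matrix()
g=s['finger_gap']/2
for z in(0,-.01,-.02,-.03):
    print(z,[np.round(proj(w,s['position']+R@[x,y,z])).tolist() for y in(-g,g) for x in(-.009,.009)])
cv2.imwrite('pics/w3.png',w['frame'][160:460,120:540])
E
```

```text
2.8 [ 0.61842559 -0.28784807  0.06260993] 0.05928030335417207
0 [[260.0, 293.0], [258.0, 256.0], [390.0, 293.0], [391.0, 256.0]]
-0.01 [[256.0, 303.0], [254.0, 264.0], [393.0, 303.0], [395.0, 264.0]]
-0.02 [[252.0, 313.0], [250.0, 272.0], [396.0, 313.0], [399.0, 273.0]]
-0.03 [[248.0, 325.0], [246.0, 282.0], [400.0, 325.0], [403.0, 282.0]]
```

View pics/w3.png

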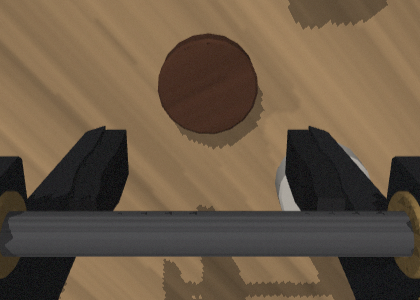

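The tips keep the same depth at both openings, so the fingers don't swing. I'll check the real tip height with the side camera, numerically.

```bash
python3 - <<'E'
from h import *
s=sense(); p=s['position']; c=cam('side')
u,v=proj(c,p); print('tcp',u,v,'35 above',proj(c,p+[0,0,.035]),'table',proj(c,[p[0],p[1],0]))
g=cv2.cvtColor(c['frame'],cv2.COLOR_BGR2HSV)
u,v=int(u),int(v)
for r in range(v-34,v+30,2): print(r,''.join('#' if g[r,k,2]<45 else ('+' if g[r,k,2]<75 else '.') for k in range(u-34,u+35)))
E
```

```text
tcp 352.80417420327115 183.20568353102834 35 above (np.float64(353.5929055098323), np.float64(172.72204466610728)) table (np.float64(351.4527705437798), np.float64(201.16823656903486))
149 .................................++....+++++++++++++++++++++++++.....
151 .............................+++..++...+++++++++++++++++++++++++.....
153 .............................+##+++++++++++++++++++++++#+#+###++.....
155 .............................+####++++++++++#+##+##############+.....
157 .............................+###++++...++++#################++......
159 .............................+#####++...++################++++.......
161 .............................+####++....++++++##############++.......
163 .............................+####+.....++++++#######+++++...........
165 .............................+####+.....++####++.....................
167 ........................................+#####+......................
169 ........................................+#####+......................
171 ........................................+####+.......................
173 .......................
[... 752 characters left out ...]
..................................
195 .....................................................................
197 .....................................................................
199 .....................................................................
201 .........................................++..........................
203 .....................................................................
205 .....................................................................
207 .....................................................................
209 .....................................................................
211 .....................................................................
```

The side view shows the tips ending at about v=171 in the mean, while the TCP projects to 183. So the tips really are about 35 mm above the reported TCP, and both cameras agree. I'll plan with tip height = TCP z + 35 mm and check it by contact on the way down.

send_rows(
  linear=[
    [0.5, -0.5, 0],
    [0, -0.5, -20],
    [0, 0, -20],
    [0, 0, -15],
    [0, 0, 0],
    [0, 0, 0],
  ],
  rot=[
    [0, 0, 0],
    [0, 0, 0],
    [0, 0, 0],
    [0, 0, 0],
    [0, 0, 0],
    [0, 0, 0],
  ],
  hand=[-0.7, -0.7, -0.7, -0.7, -0.7, -0.7],
)

```text
time: 3.5
position: [0.6192, -0.289, 0.0081]
eef_rot: [180.0, -0.0, 50.0]
force: [-1.3, -0.1, 1.1]
finger_gap: 0.0748
```

```bash
cat >> h.py <<'E'
from scipy.spatial.transform import Rotation as Ro
def tool(c,s,z,y=0,x=0):
    R=Ro.from_euler('xyz',s['eef_rot'],degrees=True).as_matrix(); return proj(c,s['position']+R@[x,y,z])
E
python3 - <<'E'
from h import *
s=sense(); p=s['position']; print(s['time'],p,s['finger_gap'],s['force'])
w=cam('wrist'); print(*disc(w,dark(w),.018)[:3],sep='\n'); g=s['finger_gap']/2
print([np.round(tool(w,s,-.035,y,x)).tolist() for y in(-g,g) for x in(-.009,0,.009)])
cv2.imwrite('pics/w4.png',w['frame'][180:460,120:540])
c=cam('side'); u,v=proj(c,p); print('tcp',u,v,'35 above',proj(c,p+[0,0,.035]))
g=cv2.cvtColor(c['frame'],cv2.COLOR_BGR2HSV); u,v=int(u),int(v)
for r in range(v-30,v+16,2): print(r,''.join('#' if g[r,k,2]<45 else ('+' if g[r,k,2]<75 else '.') for k in range(u-30,u+30)))
E
```

```text
3.5 [ 0.61917262 -0.28904158  0.00808243] 0.07483484831316371 [-1.34953689 -0.12138873  1.13145268]
(10907.0, array([322.6, 264.6]), 0.6197674870491028, -0.2886827290058136, 0.02921300381422043)
[[225.0, 332.0], [224.0, 310.0], [222.0, 288.0], [423.0, 332.0], [425.0, 310.0], [426.0, 288.0]]
tcp 351.5596658802743 198.6595648295924 35 above (np.float64(352.31011470889763), np.float64(188.66820662667635))
168 ........................++++........++++++++++++++++++++++..
170 ........................+##+++.....++++++++++++++++++++++++.
172 ........................+#####+++++++++++++++++#++########+.
174 ........................+#####++++++++++#+###############++.
176 ........................+####+++++#++++##############+++++..
178 ........................+####+...++++++++############+++++..
180 ........................++#++......++++++#######+++++++++...
182 ....................................++#####++...............
184 ....................................+++###+.................
186 .....................................+####+.................
188 ....................................++####+.................
190 ....................................++####+.................
192 ....................................++###+..................
194 ...................................++###++..................
196 ...................................+++++....................
198 ............................................................
200 .......................................++...................
202 ....................................+++.....................
204 ............................................................
206 ............................................................
208 ............................................................
210 ............................................................
212 ............................................................
```

View pics/w4.png

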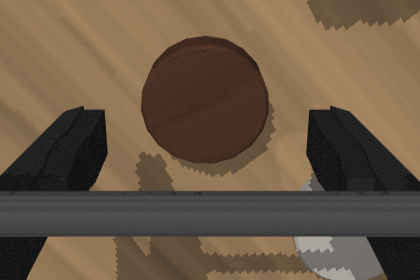

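The block sits centred between the fingers, its centre at full (325,280). The side-view tip mean of v≈188.7 again matches TCP + 35 mm. Descending to a tip height of about 5 mm and closing.

send_rows(
  linear=[
    [0, -0.5, -10],
    [0, 0, -10],
    [0, 0, -10],
    [0, 0, -8],
    [0, 0, 0],
  ],
  rot=[
    [0, 0, 0],
    [0, 0, 0],
    [0, 0, 0],
    [0, 0, 0],
    [0, 0, 0],
  ],
  hand=[-0.7, -0.7, -0.7, -0.7, -0.7],
)

```text
time: 4.1
position: [0.6182, -0.2889, -0.0322]
eef_rot: [-179.8, 0.0, 50.0]
force: [-0.3, 0.2, -0.2]
finger_gap: 0.0755
```

send_rows(
  linear=[
    [0, 0, 0],
    [0, 0, 0],
    [0, 0, 0],
    [0, 0, 0],
    [0, 0, 0],
    [0, 0, 0],
    [0, 0, 0],
    [0, 0, 0],
  ],
  rot=[
    [0, 0, 0],
    [0, 0, 0],
    [0, 0, 0],
    [0, 0, 0],
    [0, 0, 0],
    [0, 0, 0],
    [0, 0, 0],
    [0, 0, 0],
  ],
  hand=[-0.5, -0.4, -0.3, -0.2, -0.1, -0.1, -0.1, -0.1],
  force=12,
)

```text
time: 4.9
position: [0.6191, -0.2895, -0.0299]
eef_rot: [180.0, -0.0, 50.0]
force: [-0.6, 1.2, 4.4]
finger_gap: 0.0553
```

```bash
python3 - <<'E'
from h import *
s=sense(); print(s['time'],s['position'],s['finger_gap'],s['force'])
w=cam('wrist','w5.png'); print(*disc(w,dark(w),.018)[:3],sep='\n'); g=s['finger_gap']/2
print([np.round(tool(w,s,-.035,y,x)).tolist() for y in(-g,g) for x in(-.009,0,.009)])
E
```

```text
4.9 [ 0.61913221 -0.2895444  -0.02994973] 0.05534802625690457 [-0.59526318  1.18733973  4.4001732 ]
(3829.5, array([326.4, 299.4]), 0.6204811930656433, -0.28558096289634705, 0.02811599150300026)
[[251.0, 332.0], [250.0, 310.0], [249.0, 288.0], [397.0, 332.0], [399.0, 310.0], [400.0, 288.0]]
```

send_rows(
  linear=[
    [0, 0, 10],
    [0, 0, 35],
    [0, 0, 40],
    [0, 0, 35],
    [-6, 28, 0],
    [-6, 28, 0],
    [-6, 28, 0],
    [-6, 28, 0],
    [-6, 28, 0],
    [-6, 28, 0],
    [-6, 28, 0],
    [-6, 28, 0],
  ],
  rot=[
    [0, 0, 0],
    [0, 0, 0],
    [0, 0, 0],
    [0, 0, 0],
    [0, 0, 6],
    [0, 0, 6],
    [0, 0, 6],
    [0, 0, 6],
    [0, 0, 6],
    [0, 0, 6],
    [0, 0, 6],
    [0, 0, 6],
  ],
  hand=[-0.1, -0.1, -0.1, -0.1, -0.1, -0.1, -0.1, -0.1, -0.1, -0.1, -0.1, -0.1],
)

```text
time: 6.15
position: [0.5704, -0.0643, 0.0899]
eef_rot: [-180.0, -0.0, 98.2]
force: [-0.2, -0.4, -0.1]
finger_gap: 0.0554
```

send_rows(
  linear=[
    [-6, 28, 0],
    [-6, 28, 0],
    [0, 0, 0],
    [0, 0, 0],
  ],
  rot=[
    [0, 0, 6],
    [0, 0, 3],
    [0, 0, 0],
    [0, 0, 0],
  ],
  hand=[-0.1, -0.1, -0.1, -0.1],
)

```text
time: 6.55
position: [0.559, -0.0093, 0.0899]
eef_rot: [180.0, 0.0, 107.0]
force: [-0.4, -0.2, -0.5]
finger_gap: 0.0554
```

```bash
python3 - <<'E'
from h import *
s=sense(); print(s['time'],s['position'],s['eef_rot'],s['finger_gap'],s['force'])
w=cam('wrist','w6.png'); t=cam('top')
print([np.round(tool(w,s,-.035,y,x)).tolist() for y in(-.028,.028) for x in(-.009,0,.009)])
E
```

```text
6.55 [ 0.55897688 -0.00932534  0.08992791] [1.79989545e+02 1.92811922e-02 1.06995331e+02] 0.05536433424454739 [-0.43540845 -0.17881493 -0.49723749]
[[252.0, 331.0], [251.0, 309.0], [250.0, 286.0], [400.0, 331.0], [402.0, 309.0], [403.0, 287.0]]
```

View pics/w6.png

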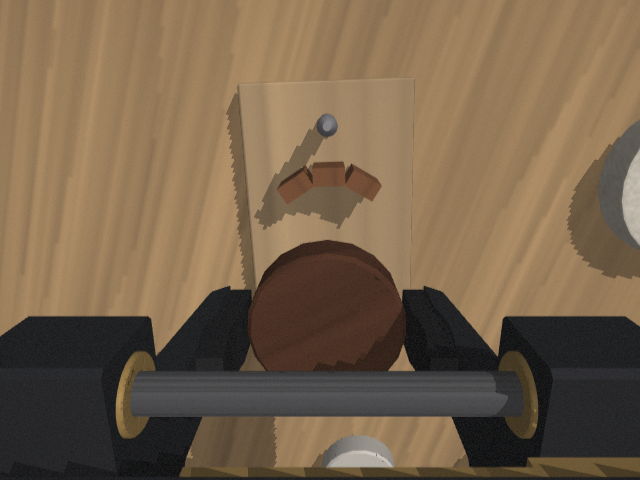

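Wrist view: the block is held between the fingers, centred at about (327,312). Below it are the lower half with its far base edge from (239,86) to (414,79), the +y dowel tip at (327,121) and the far wall at (328,178). I'll fit the base edges, the dowel and the wall to get the nest relative to the held block.

```bash
cat > nest.py <<'E'
from h import *
def fit(P): 
    vx,vy,x0,y0=cv2.fitLine(np.array(P,np.float32),cv2.DIST_HUBER,0,.01,.01).ravel(); return np.array([x0,y0]),np.array([vx,vy])
def edge(g,a,b): # strongest step along profile
    pass
def nest(w,s,rows,cols,lx,rx,ty):
    g=cv2.GaussianBlur(w['frame'],(3,3),0).astype(float).sum(2)
    gx=np.abs(np.gradient(g,axis=1)); gy=np.abs(np.gradient(g,axis=0))
    L=[(lx[0]+gx[r,lx[0]:lx[1]].argmax(),r) for r in rows]; Rr=[(rx[0]+gx[r,rx[0]:rx[1]].argmax(),r) for r in rows]
    T=[(k,ty[0]+gy[ty[0]:ty[1],k].argmax()) for k in cols]
    W=lambda P:[ray(w,u,v,.016)[:2] for u,v in P]
    return [fit(P) for P in(W(L),W(Rr),W(T))]
E
python3 - <<'E'
from nest import *
s=sense(); w=ld('wrist')
(l,r,t)=nest(w,s,range(100,225,3),range(255,400,4),(228,256),(402,424),(70,95))
for n,(p,d) in zip('LRT',(l,r,t)): print(n,p,d,np.degrees(np.arctan2(d[1],d[0])))
dl=l[1]*np.sign(l[1][1]); dr=r[1]*np.sign(r[1][1]); y=(dl+dr)/np.linalg.norm(dl+dr); x=np.array([y[1],-y[0]])
print('yaw',np.degrees(np.arctan2(x[1],x[0])),'width',(r[0]-l[0])@x,(t[0]@y))
c=x*((l[0]+r[0])/2@x)+y*(t[0]@y-.085); print('nest from base',c)
h=cv2.cvtColor(w['frame'],cv2.COLOR_BGR2HSV)
m=cv2.inRange(h,np.array((95,25,0)),np.array((140,255,255)))[100:150,300:350]; ys,xs=np.nonzero(m); print('dowel px',xs.min()+300,xs.max()+300,ys.min()+100,ys.max()+100)
for r_ in range(110,142,2): print(r_,w['frame'][r_,312:344:2].sum(1)//3)
tip=ray(w,327,121,.072)[:2]; print('tip',tip,'nest from tip',tip-y*.062)
m=dark(w,(0,60,0),(14,255,75)); m[:200]=0; 
for k in (300,315,327,340,355): print(k,np.nonzero(m[200:,k])[0][:1]+200, [w['frame'][q,k].tolist() for q in(246,252,258)])
R=Ro.from_euler('xyz',s['eef_rot'],degrees=True).as_matrix(); p=s['position']
for k,v in((327,240),): q=ray(w,k,v,p[2]+.030); print('block edge in tool',R.T@(q-p))
print('nest in tool',R.T@(np.r_[c,.016]-p))
E
```

```text
L [0.49939802 0.02181079] [ 0.31805208 -0.94807327] -71.454834
R [0.5951962  0.04566229] [ 0.30291507 -0.95301753] -72.367226
T [0.5275468  0.07106183] [0.9451994  0.32649365] 19.056091
yaw 18.088968 width 0.09846912 -0.09625018
nest from base [ 0.5607685  -0.00750625]Traceback (most recent call last):
  File "<stdin>", line 9, in <module>
    return umr_minimum(a, axis, None, out, keepdims, initial, where)
ValueError: zero-size array to reduction operation minimum which has no identity
```

```bash
python3 - <<'E'
from nest import *
s=sense(); w=ld('wrist'); f=w['frame'].astype(int)
for r_ in range(108,142,2): print(r_,(f[r_,312:344:2].sum(1)//3).tolist())
y=np.array([-.3105,.9506]); 
for v in(117,121,125): 
    tip=ray(w,327,v,.072)[:2]; print('tip',tip,'nest from tip',tip-y*.062)
for k in (300,327,355): print(k,[int(f[q,k].sum()) for q in range(232,266,2)])
R=Ro.from_euler('xyz',s['eef_rot'],degrees=True).as_matrix(); p=s['position']
for k,v in((327,240),): q=ray(w,k,v,p[2]+.030); print('block edge in tool',R.T@(q-p))
print('nest in tool',R.T@(np.array([.5608,-.0075,.016])-p))
E
```

```text
108 [136, 136, 135, 136, 131, 134, 128, 128, 128, 130, 127, 130, 131, 133, 130, 134]
110 [136, 134, 137, 135, 132, 132, 130, 129, 128, 127, 129, 129, 129, 131, 132, 134]
112 [137, 136, 134, 133, 132, 131, 131, 126, 129, 129, 127, 128, 131, 132, 130, 132]
114 [137, 133, 133, 135, 133, 120, 98, 101, 107, 113, 123, 130, 133, 132, 130, 135]
116 [136, 136, 136, 133, 122, 91, 101, 108, 111, 112, 109, 124, 128, 128, 133, 135]
118 [134, 137, 133, 124, 83, 100, 109, 116, 117, 118, 116, 110, 129, 134, 130, 134]
120 [136, 134, 135, 74, 81, 95, 109, 124, 126, 125, 119, 111, 123, 132, 134, 133]
122 [136, 134, 91, 67, 78, 91, 115, 130, 133, 130, 124, 108, 100, 131, 133, 135]
124 [135, 135, 88, 68, 70, 87, 133, 131, 134, 132, 121, 109, 99, 131, 132, 135]
126 [138, 95, 73, 67, 69, 87, 130, 131, 130, 134, 107, 101, 93, 132, 133, 134]
128 [137, 92, 88, 64, 67, 69, 133, 131, 131, 126, 94, 91, 84, 133, 132, 133]
130 [92, 92, 92, 62, 63, 65, 97, 122, 120, 76, 79, 76, 88, 132, 132, 134]
132 [95, 91, 92, 75, 62, 60, 64, 64, 63, 65, 73, 72, 127, 130, 133, 132]
134 [93, 92, 92, 92, 77, 59, 61, 61, 64, 61, 68, 120, 130, 129, 133, 135]
136 [94, 95, 92, 91, 92, 83, 73, 67, 77, 103, 128, 129, 130, 131, 134, 132]
138 [94, 93, 93, 91, 90, 93, 103, 93, 131, 130, 130, 128, 129, 130, 132, 137]
140 [94, 94, 94, 92, 92, 103, 131, 130, 128, 130, 129, 129, 130, 133, 132, 134]
tip [0.53947109 0.0555221 ] nest from tip [ 0.55872209 -0.0034151 ]
tip [0.53997569 0.05387478] nest from tip [ 0.55922669 -0.00506242]
tip [0.54048286 0.05221908] nest from tip [ 0.55973386 -0.00671812]
300 [426, 424, 425, 423, 424, 424, 234, 109, 119, 113, 122, 122, 140, 153, 167, 172, 158]
327 [401, 395, 398, 395, 123, 132, 128, 127, 135, 127, 143, 184, 178, 169, 162, 170, 164]
355 [402, 403, 404, 407, 404, 402, 385, 143, 134, 140, 153, 146, 146, 189, 171, 179, 152]
block edge in tool [ 0.02613239  0.00034533 -0.03000731]
nest in tool [0.00215539 0.00238948 0.07373673]
```

send_rows(
  linear=[
    [0.3, 2.5, 0],
    [0.3, 2.4, -20],
    [0, 0, -25],
    [0, 0, -20],
    [0, 0, -5],
    [0, 0, 0],
    [0, 0, 0],
  ],
  rot=[
    [0, 0, 1.2],
    [0, 0, 0],
    [0, 0, 0],
    [0, 0, 0],
    [0, 0, 0],
    [0, 0, 0],
    [0, 0, 0],
  ],
  hand=[-0.1, -0.1, -0.1, -0.1, -0.1, -0.1, -0.1],
)

```text
time: 7.35
position: [0.5602, -0.0048, 0.0206]
eef_rot: [179.9, 0.0, 108.2]
force: [-0.9, 0.5, 0.1]
finger_gap: 0.055
```

```bash
python3 - <<'E'
from nest import *
s=sense(); print(s['time'],s['position'],s['eef_rot'],s['finger_gap'],s['force'])
w=cam('wrist'); cv2.imwrite('pics/w7.png',cv2.resize(w['frame'][40:360,220:440],None,fx=1.8,fy=1.8))
E
```

```text
7.35 [ 0.5601769  -0.00483197  0.02060264] [1.79923473e+02 4.53445166e-02 1.08177794e+02] 0.054999983187678445 [-0.86261527  0.50733559  0.12295627]
```

View pics/w7.png

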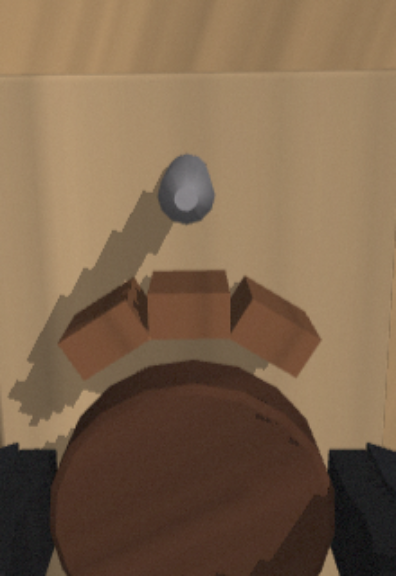

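Wrist crop: the dowel tip facet is at crop (186,199), the wall's inner top edge at crop (190,340) and the block's lower rim at crop (190,361). The block is centred at about u=193.

```bash
python3 - <<'E'
from nest import *
s=sense(); w=ld('wrist'); p=s['position']; R=Ro.from_euler('xyz',s['eef_rot'],degrees=True).as_matrix()
T=lambda u,v,z: (R.T@(ray(w,220+u/1.8,40+v/1.8,z)-p))*1e3
f=w['frame'].astype(int); print([int(f[q,326].sum()) for q in range(215,256)])
print('wall inner',T(190.5,340,.042),'-29.5 -> nest x'); print('dowel',T(186,199,.072)); print('block rim',T(190,361,p[2]+.030)); 
print('block L,R at top plane',T(52,500,p[2]+.048),T(334,500,p[2]+.048))
(l,r,t)=nest(w,s,range(85,160,3),range(230,420,4),(190,232),(420,445),(70,92))
for n,(q,d) in zip('LRT',(l,r,t)): print(n,(R.T@(np.r_[q,.016]-p)*1e3).round(1),np.degrees(np.arctan2(d[1],d[0])).round(2))
E
```

```text
[246, 249, 247, 248, 252, 254, 244, 249, 242, 249, 246, 244, 243, 262, 273, 269, 263, 276, 277, 272, 268, 267, 269, 280, 248, 132, 137, 125, 138, 127, 141, 130, 126, 129, 134, 129, 125, 135, 153, 176, 186]
wall inner [ 27.03670815  -0.24128208 -21.30882553] -29.5 -> nest x
dowel [ 59.62956197  -0.92772151 -51.33945831]
block rim [ 25.05121054  -0.32945299 -30.02324315]
block L,R at top plane [  3.08905499 -26.42853336 -48.04462547] [  3.06173413  26.98430867 -47.96022253]
L [ 68.5 -54.    4.6] -82.24
R [67.  48.   4.7] -69.3
T [82.3 -1.   4.6] 18.97
```

send_rows(
  linear=[
    [-0.4, 0.3, 0],
    [0, 0, -8],
    [0, 0, -8],
    [0, 0, -8],
    [0, 0, -6],
    [0, 0, 0],
  ],
  rot=[
    [0, 0, 0.8],
    [0, 0, 0],
    [0, 0, 0],
    [0, 0, 0],
    [0, 0, 0],
    [0, 0, 0],
  ],
  hand=[-0.1, -0.1, -0.1, -0.1, -0.1, -0.1],
)

```text
time: 8.0
position: [0.5588, -0.0042, -0.0114]
eef_rot: [-179.9, -0.0, 109.0]
force: [0.2, -0.4, -0.6]
finger_gap: 0.0555
```

send_rows(
  linear=[
    [0, 0, -2],
    [0, 0, -1.5],
    [0, 0, -0.8],
    [0, 0, 0],
    [0, 0, 0],
  ],
  rot=[
    [0, 0, 0],
    [0, 0, 0],
    [0, 0, 0],
    [0, 0, 0],
    [0, 0, 0],
  ],
  hand=[-0.1, -0.1, -0.1, -0.1, -0.1],
)

```text
time: 8.5
position: [0.5592, -0.0042, -0.014]
eef_rot: [180.0, 0.0, 109.0]
force: [-2.9, -0.1, 4.9]
finger_gap: 0.0556
```

send_rows(
  linear=[
    [0, 0, 0],
    [0, 0, 0],
    [0, 0, 0],
    [0, 0, 0],
    [0, 0, 0],
    [0, 0, 10],
    [0, 0, 30],
    [0, 0, 40],
    [0, 0, 30],
    [0, 0, 0],
    [0, 0, 0],
  ],
  rot=[
    [0, 0, 0],
    [0, 0, 0],
    [0, 0, 0],
    [0, 0, 0],
    [0, 0, 0],
    [0, 0, 0],
    [0, 0, 0],
    [0, 0, 0],
    [0, 0, 0],
    [0, 0, 0],
    [0, 0, 0],
  ],
  hand=[-0.35, -0.45, -0.6, -0.7, -0.7, -0.7, -0.7, -0.7, -0.7, -0.7, -0.7],
)

```text
time: 9.6
position: [0.5591, -0.0042, 0.0958]
eef_rot: [180.0, 0.0, 109.0]
force: [0.4, -0.3, 0.3]
finger_gap: 0.0751
```

```bash
python3 - <<'E'
from nest import *
s=sense(); print(s['time'],s['position'],s['eef_rot'],s['finger_gap'],s['force'])
w=cam('wrist'); cv2.imwrite('pics/w8.png',w['frame'])
t=cam('top'); print(*disc(w,dark(w,(0,60,0),(14,255,75)),.034)[:3],sep='\n')
h=cv2.cvtColor(t['frame'],cv2.COLOR_BGR2HSV)
cv2.imwrite('pics/w8.png',w['frame'])
E
```

```text
9.6 [ 0.55912439 -0.00419704  0.09575358] [1.79955732e+02 2.82151839e-02 1.08987467e+02] 0.07506888638199048 [ 0.39307103 -0.31612496  0.3026349 ]
(6716.0, array([327.7, 239.1]), 0.5614220499992371, -0.008419928140938282, 0.031044520437717438)
(66.5, array([292.2, 180.9]), 0.530417799949646, 0.019496001303195953, 0.007563226390630007)
```

View pics/w8.png

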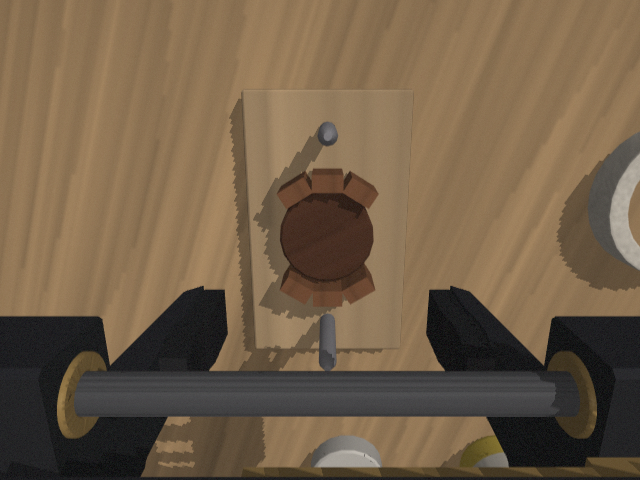

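Wrist view: the block lies centred in the nest at (327,237), clear of the fingers, with both dowels and both walls visible and the base square to the image (yaw ≈ 19°). Next is the pad.

send_rows(
  linear=[
    [-13, -33, 0],
    [-13, -33, 0],
    [-13, -33, 0],
    [-13, -33, 0],
    [-13, -33, 0],
    [-13, -33, 0],
    [-13, -33, -10],
    [-15, -36, -13],
    [-15, -36, -13],
    [0, 0, 0],
    [0, 0, 0],
  ],
  rot=[
    [0, 0, 0],
    [0, 0, 0],
    [0, 0, 0],
    [0, 0, 0],
    [0, 0, 0],
    [0, 0, 0],
    [0, 0, 0],
    [0, 0, 0],
    [0, 0, 0],
    [0, 0, 0],
    [0, 0, 0],
  ],
  hand=[-0.7, -0.7, -0.7, -0.7, -0.7, -0.7, -0.7, -0.7, -0.7, -0.7, -0.7],
)

```text
time: 10.8
position: [0.4375, -0.3069, 0.0582]
eef_rot: [-180.0, -0.1, 108.9]
force: [0.1, 0.9, 0.5]
finger_gap: 0.0749
```

```bash
python3 - <<'E'
from nest import *
s=sense(); p=s['position']; print(s['time'],p,s['eef_rot'],s['finger_gap'],s['force'])
w=cam('wrist','w9.png'); u,v=proj(w,[.438,-.3075,.014]); print(u,v)
h=cv2.cvtColor(w['frame'],cv2.COLOR_BGR2HSV); u,v=int(u),int(v)
print(h[v,u-60:u+61:6].tolist()); print(h[v-72:v+73:6,u].tolist())
m=cv2.GaussianBlur(h,(5,5),0); 
from math import pi
for lo in (115,125,135):
    k=cv2.inRange(m,np.array((0,lo,60)),np.array((30,255,255))); k=cv2.morphologyEx(k,cv2.MORPH_CLOSE,np.ones((7,7))); k=cv2.morphologyEx(k,cv2.MORPH_OPEN,np.ones((9,9))); print(lo,*disc(w,k,.014)[:3],sep='\n')
E
```

```text
10.8 [ 0.43746443 -0.30690004  0.05821936] [-1.79950970e+02 -1.41561613e-01  1.08899277e+02] 0.07488166496485525 [0.05867003 0.93463687 0.45250636]
327.0086336354948 245.41977601038917
[[17, 104, 88], [15, 102, 100], [15, 110, 109], [15, 114, 128], [15, 113, 129], [17, 119, 124], [14, 111, 99], [16, 118, 128], [16, 114, 125], [15, 114, 127], [15, 117, 126], [16, 107, 114], [16, 116, 119], [17, 114, 110], [16, 114, 123], [16, 116, 132], [16, 115, 124], [16, 110, 123], [16, 109, 143], [16, 100, 145], [17, 107, 143]]
[[17, 103, 139], [16, 104, 140], [17, 106, 139], [16, 110, 97], [16, 117, 126], [16, 112, 139], [15, 115, 122], [16, 111, 108], [15, 113, 122], [16, 118, 117], [15, 111, 126], [15, 111, 110], [15, 117, 126], [15, 110, 100], [16, 113, 108], [15, 112, 116], [16, 114, 137], [16, 111, 131], [16, 112, 112], [16, 112, 127], [15, 108, 130], [16, 108, 130], [16, 105, 133], [17, 103, 129], [17, 100, 132]]
115
(1637.5, array([ 76.2, 393.7]), 0.3259304165840149, -0.447570264339447, 0.032796647399663925)
(1168.0, array([341., 471.]), 0.4969627559185028, -0.4513968825340271, 0.04755539074540138)
(816.0, array([613.5, 466. ]), 0.6612962484359741, -0.38882237672805786, 0.018831687048077583)
125
(1438.0, array([ 75.6, 393.6]), 0.3268674612045288, -0.4476027488708496, 0.03233608976006508)
(765.0, array([613.5, 466.5]), 0.6614869832992554, -0.3891730308532715, 0.018638497218489647)
135
```

```bash
cat > cork.py <<'E'
from nest import *
def cork(w,z,roi):
    h=cv2.cvtColor(w['frame'],cv2.COLOR_BGR2HSV).astype(np.float32); g=h[...,2]
    sd=np.sqrt(np.maximum(cv2.boxFilter(g*g,-1,(7,7))-cv2.boxFilter(g,-1,(7,7))**2,0)); sat=cv2.boxFilter(h[...,1],-1,(7,7))
    k=((sd>6)&(sat>107)).astype(np.uint8)*255
    m=np.zeros_like(k); y0,y1,x0,x1=roi; m[y0:y1,x0:x1]=k[y0:y1,x0:x1]
    m=cv2.morphologyEx(m,cv2.MORPH_CLOSE,np.ones((9,9))); m=cv2.morphologyEx(m,cv2.MORPH_OPEN,np.ones((15,15)))
    return m,disc(w,m,z)[:2]
E
python3 - <<'E'
from cork import *
w=ld('wrist'); s=sense()
m,d=cork(w,.014,(150,330,225,425)); print(d)
g=cv2.GaussianBlur(cv2.cvtColor(w['frame'],cv2.COLOR_BGR2GRAY),(5,5),0)
c=cv2.HoughCircles(g[150:330,225:425],cv2.HOUGH_GRADIENT,1.5,80,param1=80,param2=20,minRadius=42,maxRadius=62); print(c)
a=w['frame'][130:360,180:470].copy(); b=cv2.cvtColor(m,cv2.COLOR_GRAY2BGR)[130:360,180:470]
cv2.imwrite('pics/w9c.png',np.hstack([a,b]))
E
```

```text
[(7815.5, array([325.8, 238.9]), 0.43619877099990845, -0.30486932396888733, 0.028932230547070503)]
[[[101.25  87.75  48.6 ]]]
```

View pics/w9c.png

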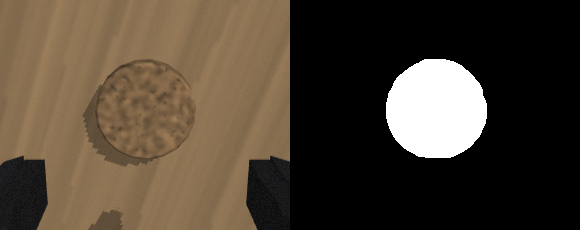

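The crop and its mask both show the cork pad cleanly, at crop (146,108), full (326,238). That gives pad ≈ (0.436, -0.305). Picking it.

send_rows(
  linear=[
    [-1.1, 1.5, -20],
    [0, 0, -25],
    [0, 0, -20],
    [0, 0, -15],
    [0, 0, -9.2],
    [0, 0, 0],
    [0, 0, 0],
  ],
  rot=[
    [0, 0, 0],
    [0, 0, 0],
    [0, 0, 0],
    [0, 0, 0],
    [0, 0, 0],
    [0, 0, 0],
    [0, 0, 0],
  ],
  hand=[-0.7, -0.7, -0.7, -0.7, -0.7, -0.7, -0.7],
)

```text
time: 11.55
position: [0.4375, -0.3055, -0.0293]
eef_rot: [180.0, 0.0, 109.0]
force: [0.2, 0.8, -0.7]
finger_gap: 0.0747
```

send_rows(
  linear=[
    [0, 0, 0],
    [0, 0, 0],
    [0, 0, 0],
    [0, 0, 0],
    [0, 0, 0],
    [0, 0, 0],
    [0, 0, 0],
    [0, 0, 0],
    [0, 0, 10],
    [0, 0, 35],
    [0, 0, 40],
    [0, 0, 40],
  ],
  rot=[
    [0, 0, 0],
    [0, 0, 0],
    [0, 0, 0],
    [0, 0, 0],
    [0, 0, 0],
    [0, 0, 0],
    [0, 0, 0],
    [0, 0, 0],
    [0, 0, 0],
    [0, 0, 0],
    [0, 0, 0],
    [0, 0, 0],
  ],
  hand=[-0.5, -0.4, -0.3, -0.2, -0.1, -0.1, -0.1, -0.1, -0.1, -0.1, -0.1, -0.1],
)

```text
time: 12.75
position: [0.4367, -0.3054, 0.0969]
eef_rot: [-180.0, -0.0, 109.0]
force: [0.1, -0.4, 0.8]
finger_gap: 0.0554
```

send_rows(
  linear=[
    [14, 34, 0],
    [14, 34, 0],
    [14, 34, 0],
    [14, 34, 0],
    [14, 34, 0],
    [14, 34, 0],
    [14, 34, 0],
    [14, 34, 0],
    [10.1, 29.5, 0],
    [0, 0, -35],
    [0, 0, -30],
    [0, 0, -10],
  ],
  rot=[
    [0, 0, 0],
    [0, 0, 0],
    [0, 0, 0],
    [0, 0, 0],
    [0, 0, 0],
    [0, 0, 0],
    [0, 0, 0],
    [0, 0, 0],
    [0, 0, 0],
    [0, 0, 0],
    [0, 0, 0],
    [0, 0, 0],
  ],
  hand=[-0.1, -0.1, -0.1, -0.1, -0.1, -0.1, -0.1, -0.1, -0.1, -0.1, -0.1, -0.1],
)

```text
time: 13.95
position: [0.5575, -0.0036, 0.0179]
eef_rot: [-179.8, -0.1, 109.0]
force: [-0.8, 0.9, -0.1]
finger_gap: 0.055
```

send_rows(
  linear=[
    [0, 0, 0],
    [0, 0, 0],
  ],
  rot=[
    [0, 0, 0],
    [0, 0, 0],
  ],
  hand=[-0.1, -0.1],
)

```text
time: 14.15
position: [0.5599, -0.0045, 0.0215]
eef_rot: [179.9, 0.1, 109.0]
force: [0.4, 0.0, 0.1]
finger_gap: 0.0553
```

```bash
python3 - <<'E'
from cork import *
s=sense(); p=s['position']; print(s['time'],p,s['eef_rot'],s['finger_gap'],s['force'])
w=cam('wrist','w10.png'); R=Ro.from_euler('xyz',s['eef_rot'],degrees=True).as_matrix()
T=lambda u,v,z: ((R.T@(ray(w,u,v,z)-p))*1e3).round(2)
h=cv2.cvtColor(w['frame'],cv2.COLOR_BGR2HSV)
for v in range(214,262): print(v,h[v,327].tolist(),h[v,300].tolist(),h[v,352].tolist())
for v in (228,230,236,238,240,242,244): print(v,'rim',T(326,v,p[2]+.0295),'wall',T(326,v,.042))
E
```

```text
14.15 [ 0.55986422 -0.00454011  0.02151123] [1.79910455e+02 5.53225736e-02 1.08965935e+02] 0.05526252604514831 [0.36371219 0.00798028 0.07604943]
214 [13, 129, 107] [14, 148, 55] [13, 130, 57]
215 [12, 136, 107] [11, 134, 55] [11, 123, 56]
216 [11, 131, 109] [13, 119, 58] [12, 121, 57]
217 [11, 135, 108] [11, 146, 54] [13, 142, 54]
218 [11, 129, 105] [11, 136, 71] [10, 118, 54]
219 [11, 133, 107] [11, 137, 93] [12, 121, 57]
220 [12, 135, 106] [12, 134, 103] [10, 111, 60]
221 [11, 132, 106] [12, 133, 109] [13, 131, 84]
222 [11, 130, 106] [12, 139, 110] [12, 130, 110]
223 [11, 132, 106] [11, 136, 109] [11, 132, 110]
224 [10, 129, 107] [11, 136, 111] [11, 126, 111]
225 [11, 136, 105] [13, 140, 109] [11, 137, 112]
226 [12, 136, 105] [12, 138, 109] [11, 134, 112]
227 [11, 136, 105] [11, 131, 109] [11, 129, 113]
228 [12, 128, 98] [11, 132, 110] [11, 134, 110]
229 [9, 168, 47] [11, 136, 111] [11, 134, 112]
230 [13, 179, 47] [11, 136, 101] [12, 138, 100]
231 [11, 143, 50] [11, 122, 73] [10, 139, 57]
232 [11, 130, 49] [7, 98, 47] [12, 122, 48]
233 [12, 143, 50] [10, 112, 50] [7, 120, 49]
234 
[... 1045 characters left out ...]
5, 115, 131] [16, 115, 135] [16, 115, 113]
257 [16, 109, 133] [16, 116, 139] [16, 117, 109]
258 [16, 114, 132] [15, 112, 141] [16, 117, 109]
259 [16, 113, 136] [16, 114, 141] [15, 107, 110]
260 [16, 113, 138] [15, 115, 138] [16, 110, 114]
261 [16, 112, 144] [16, 110, 139] [14, 118, 112]
228 rim [ 29.7   -0.13 -29.53] wall [ 27.18  -0.14 -20.52]
230 rim [ 28.95  -0.13 -29.53] wall [ 26.38  -0.14 -20.51]
236 rim [ 26.66  -0.13 -29.53] wall [ 23.96  -0.14 -20.51]
238 rim [ 25.89  -0.13 -29.53] wall [ 23.14  -0.14 -20.51]
240 rim [ 25.12  -0.13 -29.52] wall [ 22.33  -0.14 -20.51]
242 rim [ 24.35  -0.13 -29.52] wall [ 21.51  -0.14 -20.51]
244 rim [ 23.58  -0.13 -29.52] wall [ 20.69  -0.14 -20.51]
```

send_rows(
  linear=[
    [0.3, -1, 0],
    [0, 0, 0],
    [0, 0, -6],
    [0, 0, -5],
    [0, 0, -3],
    [0, 0, -1.5],
    [0, 0, -0.5],
    [0, 0, 0],
    [0, 0, 0],
  ],
  rot=[
    [0, 0, 0],
    [0, 0, 0],
    [0, 0, 0],
    [0, 0, 0],
    [0, 0, 0],
    [0, 0, 0],
    [0, 0, 0],
    [0, 0, 0],
    [0, 0, 0],
  ],
  hand=[-0.1, -0.1, -0.1, -0.1, -0.1, -0.1, -0.1, -0.1, -0.1],
)

```text
time: 15.1
position: [0.5593, -0.0052, 0.0044]
eef_rot: [-180.0, -0.0, 109.0]
force: [-3.0, -0.6, 5.7]
finger_gap: 0.0551
```

send_rows(
  linear=[
    [0, 0, 0],
    [0, 0, 0],
    [0, 0, 0],
    [0, 0, 0],
    [0, 0, 0],
    [0, 0, 10],
    [0, 0, 30],
    [0, 0, 40],
    [0, 0, 11],
    [0, 0, 0],
    [0, 0, 0],
  ],
  rot=[
    [0, 0, 0],
    [0, 0, 0],
    [0, 0, 0],
    [0, 0, 0],
    [0, 0, 0],
    [0, 0, 0],
    [0, 0, 0],
    [0, 0, 0],
    [0, 0, 0],
    [0, 0, 0],
    [0, 0, 0],
  ],
  hand=[-0.35, -0.45, -0.6, -0.7, -0.7, -0.7, -0.7, -0.7, -0.7, -0.7, -0.7],
)

```text
time: 16.2
position: [0.5589, -0.0051, 0.0942]
eef_rot: [-179.9, -0.0, 109.0]
force: [-0.1, -0.3, 0.6]
finger_gap: 0.0749
```

```bash
python3 - <<'E'
from cork import *
s=sense(); p=s['position']; print(s['time'],p,s['eef_rot'],s['finger_gap'],s['force'])
w=cam('wrist','w11.png')
m,d=cork(w,.048,(180,310,250,400)); print(d)
if 1:
    h=cv2.cvtColor(w['frame'],cv2.COLOR_BGR2HSV); g=cv2.cvtColor(w['frame'],cv2.COLOR_BGR2GRAY)
    c=cv2.HoughCircles(cv2.GaussianBlur(g,(5,5),0)[160:310,250:400],cv2.HOUGH_GRADIENT,1.5,80,param1=80,param2=20,minRadius=38,maxRadius=60); print(c)
    if c is not None:
        u,v,r=c[0,0]; q=ray(w,u+250,v+160,.048); R=Ro.from_euler('xyz',s['eef_rot'],degrees=True).as_matrix(); print(q,R.T@(q-p))
    print([h[v,327].tolist() for v in range(175,215,3)],[h[v,327].tolist() for v in range(260,310,3)])
# upper from top camera
t=ld('top'); f=t['frame']
hh=cv2.cvtColor(f,cv2.COLOR_BGR2HSV)[250:305,170:245]
k=cv2.inRange(hh,np.array((0,150,60)),np.array((15,255,255))); ys,xs=np.nonzero(k); print(len(xs))
print(cv2.minAreaRect(np.c_[xs+170,ys+250].astype(np.float32)))
rect=cv2.boxPoints(cv2.minAreaRect(np.c_[xs+170,ys+250].astype(np.float32))); print([ray(t,u,v,.054)[:2].round(4).tolist() for u,v in rect])
E
```

```text
16.2 [ 0.55885725 -0.00511804  0.09423031] [-1.79930778e+02 -4.09756005e-02  1.08980882e+02] 0.07485957688576238 [-0.06666387 -0.3289816   0.63198461]
[(8855.5, array([329.2, 246. ]), 0.5625413060188293, -0.00663861446082592, 0.03622789680957794)]
[[[77.25 81.75 47.45]]]
[ 0.55903481 -0.00431158  0.048     ] [0.00067179 0.00048606 0.04623025]
[[12, 138, 102], [12, 132, 104], [11, 136, 105], [11, 137, 104], [11, 128, 106], [11, 134, 105], [15, 112, 105], [16, 114, 150], [16, 111, 133], [17, 117, 118], [15, 112, 143], [15, 115, 153], [16, 114, 134], [16, 111, 119]] [[16, 109, 117], [17, 111, 124], [15, 110, 121], [16, 112, 130], [16, 113, 135], [16, 111, 126], [16, 114, 116], [16, 114, 107], [16, 114, 110], [16, 116, 128], [14, 122, 65], [11, 132, 104], [12, 137, 99], [11, 131, 103], [12, 125, 104], [11, 134, 103], [19, 93, 96]]
326
((201.4810333251953, 276.52239990234375), (34.41110610961914, 9.57168960571289), 40.23636245727539)
[[0.4807, 0.3687], [0.4971, 0.3546], [0.4446, 0.2942], [0.4283, 0.3083]]
```

The pad's rim spans v≈193 to 289, symmetric between the walls, which show at v≤190 and v≥292. Contact height matched the plan, so the pad is seated. Moving over the upper half.

send_rows(
  linear=[
    [-9.5, 33.5, 0],
    [-9.5, 33.5, 0],
    [-9.5, 33.5, 0],
    [-9.5, 33.5, 0],
    [-9.5, 33.5, 0],
    [-9.5, 33.5, 0],
    [-9.5, 33.5, 0],
    [-9.5, 33.5, 0],
    [-9.5, 33.5, 0],
    [-9.5, 33.5, 0],
    [0, 0, 0],
    [0, 0, 0],
  ],
  rot=[
    [0, 0, -6],
    [0, 0, -6],
    [0, 0, -6],
    [0, 0, -6],
    [0, 0, -6],
    [0, 0, -6],
    [0, 0, -6],
    [0, 0, -6],
    [0, 0, -6],
    [0, 0, -6],
    [0, 0, 0],
    [0, 0, 0],
  ],
  hand=[-0.5, -0.3, -0.2, -0.1, 0, 0, 0, 0, 0, 0, 0, 0],
)

```text
time: 17.45
position: [0.4638, 0.3296, 0.0938]
eef_rot: [-180.0, 0.1, 49.1]
force: [0.1, 0.0, -0.9]
finger_gap: 0.0442
```

```bash
cat > bar.py <<'E'
from nest import *
def bar(w,lo=(0,115,80),hi=(13,255,255),z=.054):
    k=cv2.inRange(cv2.GaussianBlur(cv2.cvtColor(w['frame'],cv2.COLOR_BGR2HSV),(5,5),0),np.array(lo),np.array(hi)); k=cv2.morphologyEx(k,cv2.MORPH_OPEN,np.ones((5,5)))
    cs=max(cv2.findContours(k,cv2.RETR_EXTERNAL,cv2.CHAIN_APPROX_NONE)[0],key=cv2.contourArea)
    return cs,k
E
python3 - <<'E'
from bar import *
s=sense(); p=s['position']; print(s['time'],p,s['eef_rot'],s['finger_gap'],s['force'])
w=cam('wrist','w12.png'); print('bar proj',proj(w,[.4635,.33,.054]))
h=cv2.cvtColor(w['frame'],cv2.COLOR_BGR2HSV); u,v=map(int,proj(w,[.4635,.33,.054]))
print(h[v,u-80:u+80:5].tolist()); print(h[max(0,v-150):v+100:8,u].tolist())
cs,k=bar(w); r=cv2.minAreaRect(cs); print(r,cv2.boundingRect(cs))
P=np.array([ray(w,a,b,.054)[:2] for a,b in cv2.boxPoints(r)]); print(P.round(4).tolist(),P.mean(0))
E
```

```text
17.45 [0.46376459 0.32961841 0.093815  ] [-1.79954170e+02  1.26299878e-01  4.91331827e+01] 0.04416616772823576 [ 0.14401473  0.04446718 -0.87349654]
bar proj (np.float64(324.2689107376228), np.float64(246.89226915524188))
[[17, 104, 157], [16, 106, 154], [16, 104, 154], [16, 107, 158], [16, 104, 159], [17, 97, 150], [17, 91, 146], [18, 93, 145], [17, 96, 143], [17, 93, 135], [17, 89, 134], [16, 92, 133], [12, 138, 109], [12, 139, 119], [12, 137, 119], [11, 139, 119], [12, 137, 121], [12, 137, 123], [11, 139, 125], [11, 133, 115], [11, 130, 94], [17, 90, 99], [16, 92, 91], [15, 90, 91], [16, 89, 137], [18, 90, 136], [16, 96, 141], [16, 90, 144], [16, 99, 106], [16, 105, 153], [16, 105, 150], [16, 106, 147]]
[[17, 93, 143], [16, 93, 146], [17, 86, 86], [17, 97, 105], [16, 100, 110], [17, 94, 158], [17, 95, 143], [18, 92, 142], [12, 126, 107], [11, 136, 114], [11, 134, 124], [13, 139, 123], [11, 136, 122], [12, 135, 121], [12, 137, 121], [12, 139, 121], [12, 137, 121], [12, 140, 122], [12, 137, 121], [12, 137, 121], [10, 139, 121], [11, 137, 121], [12, 138, 122], [12, 136, 122], [11, 132, 122], [11, 134, 120], [11, 135, 121], [12, 130, 102], [16, 94, 119], [16, 91, 149], [16, 91, 143], [16, 100, 99]]
((323.9999694824219, 236.49996948242188), (152.99996948242188, 43.99999237060547), 90.0) (302, 160, 45, 154)
[[0.4854, 0.3725], [0.5023, 0.3579], [0.4471, 0.2923], [0.4283, 0.3086]] [0.46573707 0.33280116]
```

```bash
python3 - <<'E'
from bar import *
s=sense(); p=s['position']; w=ld('wrist'); R=Ro.from_euler('xyz',s['eef_rot'],degrees=True).as_matrix()
T=lambda u,v,z: ((R.T@(ray(w,u,v,z)-p))*1e3).round(2)
h=cv2.cvtColor(w['frame'],cv2.COLOR_BGR2HSV)
print([int(h[v,324,2]) for v in range(156,186)]); print([int(h[v,324,2]) for v in range(304,330)])
for v in (185,240,300):
    r=h[v,290:360].astype(int); q=np.nonzero((r[:,0]<14)&(r[:,1]>118))[0]+290; print(v,q.min(),q.max(),r[q.min()-290:q.max()-288:3,2].tolist(), T(q.min()-.5,v,.054),T(q.max()+.5,v,.054))
m=(h[90:150,290:360,2]<118); n,l,st,ce=cv2.connectedComponentsWithStats(m.astype(np.uint8)); print(st.tolist(),(ce+[290,90]).round(1).tolist())
for r in range(100,146,3): print(r,h[r,296:356:3,2].tolist())
print('top far end',T(324,174,.054),'near end',T(324,313,.054),'end bottom',T(324,159.5,.018))
E
```

```text
[143, 145, 142, 138, 107, 101, 101, 100, 96, 97, 101, 104, 114, 127, 125, 124, 126, 121, 125, 123, 124, 122, 120, 123, 125, 125, 123, 122, 123, 121]
[121, 118, 120, 119, 119, 119, 119, 117, 102, 86, 74, 78, 74, 77, 78, 90, 119, 111, 75, 75, 84, 91, 117, 158, 149, 117]
185 302 346 [91, 117, 121, 120, 120, 120, 122, 120, 122, 123, 121, 119, 114, 113, 97, 76] [ 33.95 -12.89  40.03] [34.   10.33 40.01]
240 303 345 [88, 114, 120, 117, 119, 121, 120, 121, 125, 125, 125, 122, 116, 106, 84] [  4.22 -12.8   40.08] [ 4.27 10.23 40.07]
300 304 345 [87, 111, 115, 115, 120, 114, 119, 122, 121, 120, 122, 119, 113, 98, 85] [-30.9  -12.74  40.15] [-30.84  10.73  40.13]
[[0, 0, 70, 60, 3701], [21, 20, 27, 24, 495], [39, 48, 3, 2, 4]] [[324.6, 119.2], [323.5, 121.5], [330.0, 138.5]]
100 [132, 130, 125, 130, 131, 130, 135, 141, 140, 144, 145, 145, 143, 144, 144, 141, 145, 146, 145, 139]
103 [133, 128, 127, 127, 125, 131, 134, 137, 141, 143, 144, 143, 144, 143, 145, 142, 146, 145, 145, 139]
106 [133, 130, 129, 126, 129, 132, 133, 139, 141, 144, 145, 144, 145, 142, 145, 144, 145, 145, 146, 137]
109 [134,
[... 735 characters left out ...]
25, 130, 130, 121, 83, 104, 110, 110, 110, 97, 148, 143, 146, 145, 145, 146, 140]
133 [133, 131, 130, 126, 129, 130, 130, 136, 92, 101, 104, 129, 160, 150, 146, 143, 147, 146, 145, 138]
136 [135, 131, 127, 126, 129, 131, 135, 141, 152, 157, 165, 161, 152, 144, 144, 144, 144, 146, 146, 138]
139 [138, 135, 129, 126, 130, 132, 135, 136, 140, 144, 145, 107, 147, 144, 146, 147, 145, 145, 146, 138]
142 [135, 135, 129, 128, 129, 130, 135, 137, 143, 144, 145, 143, 145, 145, 145, 147, 146, 148, 144, 140]
145 [137, 131, 126, 127, 128, 130, 135, 138, 142, 140, 146, 144, 147, 147, 145, 145, 146, 146, 145, 139]
top far end [39.66 -1.28 40.01] near end [-38.89  -1.28  40.16] end bottom [42.8  -1.52 76.  ]
```

send_rows(
  linear=[
    [-1.8, 0.2, -25],
    [0, 0, -25],
    [0, 0, -25],
    [0, 0, -20],
    [0, 0, -11],
    [0, 0, 0],
    [0, 0, 0],
  ],
  rot=[
    [0, 0, 0],
    [0, 0, 0],
    [0, 0, 0],
    [0, 0, 0],
    [0, 0, 0],
    [0, 0, 0],
    [0, 0, 0],
  ],
  hand=[0, 0, 0, 0, 0, 0, 0],
)

```text
time: 18.2
position: [0.4632, 0.3297, -0.0102]
eef_rot: [180.0, -0.0, 49.0]
force: [0.2, 0.1, -0.2]
finger_gap: 0.0443
```

send_rows(
  linear=[
    [0, 0, 0],
    [0, 0, 0],
    [0, 0, 0],
    [0, 0, 0],
    [0, 0, 0],
    [0, 0, 0],
    [0, 0, 0],
    [0, 0, 5],
    [0, 0, 20],
    [0, 0, 0],
    [0, 0, 0],
  ],
  rot=[
    [0, 0, 0],
    [0, 0, 0],
    [0, 0, 0],
    [0, 0, 0],
    [0, 0, 0],
    [0, 0, 0],
    [0, 0, 0],
    [0, 0, 0],
    [0, 0, 0],
    [0, 0, 0],
    [0, 0, 0],
  ],
  hand=[0.2, 0.3, 0.4, 0.5, 0.7, 0.7, 0.7, 0.7, 0.7, 0.7, 0.7],
  force=45,
)

```text
time: 19.3
position: [0.4623, 0.3299, 0.0136]
eef_rot: [-180.0, 0.0, 49.0]
force: [-0.7, -0.4, -4.7]
finger_gap: 0.0235
```

send_rows(
  linear=[
    [0, 0, 25],
    [0, 0, 35],
    [9.7, -33.5, 15.5],
    [9.7, -33.5, 0],
    [9.7, -33.5, 0],
    [9.7, -33.5, 0],
    [9.7, -33.5, 0],
    [9.7, -33.5, 0],
    [9.7, -33.5, 0],
    [9.7, -33.5, 0],
    [9.7, -33.5, 0],
    [9.7, -33.5, 0],
  ],
  rot=[
    [0, 0, 0],
    [0, 0, 0],
    [0, 0, 6],
    [0, 0, 6],
    [0, 0, 6],
    [0, 0, 6],
    [0, 0, 6],
    [0, 0, 6],
    [0, 0, 6],
    [0, 0, 6],
    [0, 0, 6],
    [0, 0, 6],
  ],
  hand=[0.7, 0.7, 0.7, 0.7, 0.7, 0.7, 0.7, 0.7, 0.7, 0.7, 0.7, 0.7],
)

```text
time: 20.5
position: [0.5593, -0.0063, 0.0883]
eef_rot: [-179.9, -0.1, 109.2]
force: [1.2, 0.7, -3.3]
finger_gap: 0.0239
```

send_rows(
  linear=[
    [0, 0, 0],
    [0, 0, 0],
    [0, 0, 0],
  ],
  rot=[
    [0, 0, 0],
    [0, 0, 0],
    [0, 0, 0],
  ],
  hand=[0.7, 0.7, 0.7],
)

```text
time: 20.8
position: [0.559, -0.0041, 0.0889]
eef_rot: [-179.9, -0.1, 109.0]
force: [-0.2, 0.3, -4.7]
finger_gap: 0.0238
```

```bash
python3 - <<'E'
from bar import *
s=sense(); p=s['position']; print(s['time'],p,s['eef_rot'],s['finger_gap'],s['force'])
w=cam('wrist','w13.png'); cam('side','s13.png'); cam('top','t13.png')
print('hole pred',tool(w,s,-.0285,0,.062),'corners',[np.round(tool(w,s,-.0285,y,.08)).tolist() for y in(-.035,.035)],'dowel',proj(w,[.54,.0516,.072]))
cv2.imwrite('pics/w13c.png',cv2.resize(w['frame'][0:330,200:450],None,fx=1.8,fy=1.8))
E
```

```text
20.8 [ 0.55902916 -0.00408729  0.08889621] [-1.79931530e+02 -5.51233053e-02  1.08976385e+02] 0.02382145059962458 [-0.23315109  0.34378199 -4.74663408]
hole pred (np.float64(326.37013435075994), np.float64(137.2171079427481)) corners [[222.0, 82.0], [431.0, 82.0]] dowel (np.float64(326.67881225486957), np.float64(137.53033714077952))
```

View pics/w13c.png

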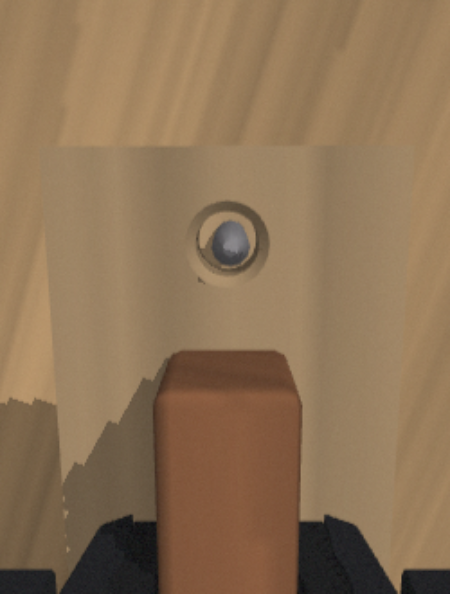

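Wrist crop: the handle is gripped squarely. The plate hole is at crop (228,244) and the dowel tip shows through it at about crop (234,230). I've now used the 12 views, so the rest is numeric.

```bash
python3 - <<'E'
from bar import *
s=sense(); p=s['position']; w=ld('wrist'); R=Ro.from_euler('xyz',s['eef_rot'],degrees=True).as_matrix()
T=lambda u,v,z: ((R.T@(ray(w,u,v,z)-p))*1e3).round(2)
g=w['frame'].astype(int).sum(2)//3
print('    ',list(range(300,352,2)))
for v in range(108,164,2): print(v,g[v,300:352:2].tolist())
b=w['frame'].astype(int); m=((b[...,0]-b[...,2])>-4)[108:164,300:352]; ys,xs=np.nonzero(m); print('steel',len(xs),xs.min()+300,xs.max()+300,ys.min()+108,ys.max()+108,xs.mean()+300,ys.mean()+108)
E
```

```text
[300, 302, 304, 306, 308, 310, 312, 314, 316, 318, 320, 322, 324, 326, 328, 330, 332, 334, 336, 338, 340, 342, 344, 346, 348, 350]
108 [115, 118, 119, 119, 122, 121, 125, 123, 128, 128, 127, 129, 129, 131, 131, 131, 131, 131, 131, 131, 127, 131, 130, 126, 129, 131]
110 [113, 117, 120, 119, 122, 124, 122, 126, 127, 128, 129, 128, 131, 128, 131, 133, 131, 131, 133, 129, 131, 128, 129, 129, 129, 130]
112 [115, 117, 118, 119, 120, 122, 123, 125, 129, 124, 100, 91, 83, 84, 81, 91, 110, 125, 131, 129, 131, 130, 131, 131, 130, 129]
114 [116, 119, 117, 122, 121, 124, 125, 117, 93, 87, 83, 83, 82, 78, 80, 78, 77, 74, 87, 124, 132, 130, 130, 131, 131, 130]
116 [116, 118, 118, 119, 122, 122, 107, 91, 91, 88, 86, 81, 86, 83, 75, 77, 79, 73, 76, 73, 107, 132, 129, 130, 131, 132]
118 [117, 117, 118, 121, 122, 96, 93, 93, 90, 97, 119, 136, 134, 132, 132, 122, 102, 79, 76, 74, 76, 99, 130, 131, 129, 130]
120 [118, 117, 116, 120, 100, 98, 96, 98, 123, 138, 135, 135, 134, 131, 132, 131, 132, 130, 90, 78, 78, 77, 97, 128, 132, 130]
122 [118, 117, 118, 112, 104, 100, 99, 125, 140, 138, 138, 137, 127, 12
[... 1986 characters left out ...]
136, 140, 142, 143, 142, 142, 142, 139, 137, 136, 130, 131, 126, 123, 122, 130, 129, 129, 129, 130]
156 [119, 117, 118, 119, 120, 95, 95, 133, 140, 139, 143, 140, 141, 139, 137, 139, 132, 129, 125, 128, 131, 131, 132, 129, 131, 131]
158 [118, 118, 119, 119, 121, 123, 123, 124, 127, 134, 138, 137, 140, 140, 137, 135, 131, 131, 132, 132, 130, 129, 132, 128, 133, 131]
160 [114, 117, 118, 122, 123, 123, 126, 124, 126, 125, 128, 129, 130, 128, 131, 134, 130, 132, 129, 130, 131, 131, 133, 129, 132, 129]
162 [119, 118, 120, 120, 123, 121, 124, 126, 125, 129, 129, 129, 130, 131, 131, 134, 130, 130, 131, 130, 131, 132, 131, 131, 131, 130]
steel 364 318 337 123 146 327.6895604395604 134.76098901098902
```

```bash
python3 - <<'E'
from bar import *
s=sense(); p=s['position']; w=ld('wrist'); R=Ro.from_euler('xyz',s['eef_rot'],degrees=True).as_matrix()
T=lambda u,v,z: ((R.T@(ray(w,u,v,z)-p))*1e3).round(2)
print('hole outer',T(326.5,134.5,p[2]+.0285),'inner@-3',T(326.2,133.5,p[2]+.0255)); print('dowel tip',T(328.3,135,.072))
for nm,v0,v1 in(('far',60,100),):
    g=cv2.GaussianBlur(w['frame'],(3,3),0).astype(float).sum(2); gy=np.abs(np.gradient(g,axis=0)); gx=np.abs(np.gradient(g,axis=1))
    F=[(k,v0+gy[v0:v1,k].argmax()) for k in range(235,420,5)]; v=np.median([f[1] for f in F]); print('far v',v,T(326,v,p[2]+.0285))
    for a,b in((215,235),(420,440)):
        for r in (100,150): k=a+gx[r,a:b].argmax(); print(k,T(k,r,p[2]+.0285))
# top-camera yaw check not needed; tool frame of other dowel in side view
c=ld('side'); y=np.array([-.3256,.9455])
for q in (.062,-.062): n=np.array([.5602,-.0070])+y*q; print('side dowel px',proj(c,[*n,.072]))
E
```

```text
hole outer [ 63.    -0.19 -28.49] inner@-3 [ 63.16  -0.3  -25.49]
dowel tip [60.02  0.58 17.49]
far v 80.0 [ 80.69  -0.34 -28.48]
221 [ 74.37 -35.71 -28.47]
226 [ 57.76 -35.13 -28.48]
439 [ 74.31  37.69 -28.49]
431 [ 57.71  36.12 -28.5 ]
side dowel px (np.float64(320.63283617054003), np.float64(248.62331892136464))
side dowel px (np.float64(328.91104124460134), np.float64(220.1559704388854))
```

```bash
python3 - <<'E'
from bar import *
w=cv2.imread('pics/w11.png'); W=ld('wrist')  # intrinsics; camera pose rigid to tool
s=sense(); R=Ro.from_euler('xyz',s['eef_rot'],degrees=True).as_matrix(); p=s['position']
def T(u,v,dz): # point at tool z=dz
    return ((R.T@(ray(W,u,v,p[2]-dz)-p))*1e3).round(2)
b=w.astype(int); g=b.sum(2)//3
for nm,(y0,y1) in dict(d0=(110,150),d1=(300,370)).items():
    m=((b[...,0]-b[...,2])>-6)[y0:y1,308:348]; ys,xs=np.nonzero(m); print(nm,len(xs),xs.min()+308,xs.max()+308,ys.min()+y0,ys.max()+y0)
    for v in range(ys.min()+y0-2,ys.max()+y0+3,3 if nm=='d0' else 5): print(v,g[v,312:346:2].tolist())
E
```

```text
d0 347 319 338 121 143
119 [124, 120, 121, 122, 121, 120, 117, 118, 112, 114, 115, 115, 115, 117, 117, 118, 119]
122 [123, 120, 121, 120, 122, 118, 79, 82, 85, 93, 97, 109, 113, 118, 117, 116, 120]
125 [124, 121, 119, 119, 112, 65, 80, 88, 93, 100, 100, 99, 101, 118, 119, 119, 119]
128 [119, 123, 122, 114, 63, 70, 80, 97, 106, 113, 110, 105, 96, 113, 118, 118, 120]
131 [121, 119, 111, 83, 59, 68, 77, 101, 116, 119, 119, 112, 99, 90, 118, 119, 122]
134 [120, 122, 83, 79, 59, 62, 68, 117, 118, 115, 119, 100, 90, 85, 118, 118, 120]
137 [83, 81, 82, 81, 55, 56, 58, 111, 114, 113, 112, 80, 77, 75, 119, 119, 121]
140 [85, 86, 81, 83, 71, 52, 58, 56, 56, 58, 58, 66, 64, 118, 118, 120, 120]
143 [84, 85, 82, 83, 84, 82, 59, 55, 55, 54, 64, 84, 116, 118, 117, 120, 119]
d1 822 320 337 314 369
312 [84, 83, 83, 82, 82, 82, 82, 82, 116, 114, 114, 115, 117, 118, 119, 123, 122]
317 [96, 121, 121, 122, 121, 68, 67, 76, 86, 89, 93, 95, 118, 115, 122, 121, 121]
322 [122, 113, 122, 81, 82, 56, 66, 78, 85, 92, 94, 92, 105, 118, 121, 121, 119]
327 [86, 85, 82, 81, 80, 62, 73, 80, 88, 92, 97, 93, 100, 120, 121, 121, 124]
332 [82, 83, 85, 82, 72, 61, 74, 82, 87, 92, 96, 93, 92, 118, 121, 121, 121]
337 [84, 83, 82, 80, 75, 59, 76, 83, 88, 93, 95, 93, 87, 118, 121, 122, 121]
342 [81, 82, 93, 93, 87, 63, 79, 84, 88, 97, 95, 96, 88, 118, 120, 120, 123]
347 [95, 122, 119, 123, 88, 61, 75, 80, 90, 94, 96, 97, 91, 119, 120, 122, 122]
352 [77, 76, 92, 115, 64, 59, 61, 61, 59, 61, 96, 97, 94, 80, 77, 109, 83]
357 [108, 113, 117, 120, 69, 60, 63, 64, 61, 62, 62, 95, 96, 108, 111, 107, 105]
362 [114, 116, 119, 119, 58, 59, 65, 68, 66, 67, 65, 64, 84, 113, 108, 103, 105]
367 [116, 120, 118, 123, 120, 66, 64, 74, 79, 80, 71, 62, 93, 110, 104, 104, 106]
```

send_rows(
  linear=[
    [1, -1.2, 0],
    [0.9, -1.1, -10],
    [0, 0, -13],
    [0, 0, 0],
    [0, 0, 0],
    [0, 0, 0],
  ],
  rot=[
    [0, 0, 0],
    [0, 0, 0],
    [0, 0, 0],
    [0, 0, 0],
    [0, 0, 0],
    [0, 0, 0],
  ],
  hand=[0.7, 0.7, 0.7, 0.7, 0.7, 0.7],
)

```text
time: 21.55
position: [0.5617, -0.0073, 0.0668]
eef_rot: [180.0, 0.0, 109.0]
force: [0.7, 0.0, -4.1]
finger_gap: 0.0234
```

```bash
python3 - <<'E'
from bar import *
w=cam('wrist','w14.png'); s=sense(); p=s['position']; R=Ro.from_euler('xyz',s['eef_rot'],degrees=True).as_matrix()
print(s['time'],p,s['eef_rot'],s['force'],s['finger_gap'])
T=lambda u,v,z: ((R.T@(ray(w,u,v,z)-p))*1e3).round(2)
g=w['frame'].astype(int).sum(2)//3
print('    ',list(range(306,352,2)))
for v in range(108,160,2): print(v,g[v,306:352:2].tolist())
for u,v in((326.5,134.5),(326.5,140),(328.5,140)): print(u,v,'top',T(u,v,p[2]+.0285),'bottom',T(u,v,p[2]+.0105),'tip',T(u,v,.072))
E
```

```text
21.6 [ 0.56172371 -0.00732747  0.06691932] [1.79972126e+02 1.71403774e-02 1.08985731e+02] [ 0.11802113  0.42178514 -3.24032488] 0.023555702867623634
     [306, 308, 310, 312, 314, 316, 318, 320, 322, 324, 326, 328, 330, 332, 334, 336, 338, 340, 342, 344, 346, 348, 350]
108 [121, 120, 125, 124, 125, 126, 126, 127, 129, 130, 128, 130, 135, 130, 131, 130, 131, 130, 132, 130, 129, 129, 131]
110 [120, 122, 122, 124, 126, 128, 127, 127, 129, 128, 127, 133, 130, 133, 131, 131, 133, 130, 127, 130, 131, 130, 131]
112 [119, 122, 122, 124, 125, 129, 125, 102, 94, 83, 79, 80, 87, 109, 123, 130, 132, 131, 129, 130, 132, 131, 129]
114 [119, 118, 124, 124, 117, 88, 87, 86, 83, 81, 84, 77, 78, 74, 76, 88, 123, 132, 132, 131, 130, 132, 130]
116 [118, 122, 121, 104, 93, 91, 87, 85, 82, 86, 80, 77, 75, 75, 77, 75, 76, 106, 132, 132, 127, 131, 131]
118 [120, 120, 96, 94, 94, 90, 84, 88, 90, 73, 102, 101, 106, 101, 82, 77, 77, 76, 98, 132, 131, 132, 132]
120 [122, 105, 98, 98, 94, 117, 70, 72, 73, 72, 73, 71, 70, 112, 132, 92, 79, 76, 74, 98, 132, 133, 129]
122 [112, 103, 99, 99, 111, 72, 72, 75, 78, 78,
[... 1695 characters left out ...]
2, 124, 135, 141, 142, 143, 145, 140, 141, 140, 139, 136, 132, 131, 125, 121, 121, 132, 129, 130, 134, 134]
156 [122, 121, 124, 123, 135, 141, 140, 142, 141, 140, 142, 137, 136, 132, 130, 126, 130, 131, 132, 130, 128, 130, 132]
158 [120, 120, 119, 122, 125, 126, 136, 140, 139, 137, 141, 138, 137, 134, 132, 130, 132, 131, 132, 133, 134, 129, 131]
326.5 134.5 top [ 6.295e+01  1.000e-02 -2.852e+01] bottom [ 6.186e+01  1.000e-02 -1.052e+01] tip [ 6.153e+01  1.000e-02 -5.100e+00]
326.5 140 top [ 6.109e+01  1.000e-02 -2.852e+01] bottom [ 5.978e+01  1.000e-02 -1.052e+01] tip [ 5.939e+01  1.000e-02 -5.100e+00]
328.5 140 top [ 61.09   0.7  -28.52] bottom [ 59.78   0.79 -10.52] tip [59.39  0.81 -5.1 ]
```

send_rows(
  linear=[
    [-0.6, -0.4, 0],
    [0, 0, -4],
    [0, 0, -4],
    [0, 0, 0],
    [0, 0, 0],
    [0, 0, 0],
  ],
  rot=[
    [0, 0, 0],
    [0, 0, 0],
    [0, 0, 0],
    [0, 0, 0],
    [0, 0, 0],
    [0, 0, 0],
  ],
  hand=[0.7, 0.7, 0.7, 0.7, 0.7, 0.7],
)

```text
time: 22.2
position: [0.561, -0.0077, 0.0587]
eef_rot: [180.0, 0.0, 109.0]
force: [-0.1, 0.6, -4.6]
finger_gap: 0.0235
```

```bash
python3 - <<'E'
from bar import *
w=cam('wrist','w15.png'); s=sense(); p=s['position']; R=Ro.from_euler('xyz',s['eef_rot'],degrees=True).as_matrix()
print(s['time'],p,s['eef_rot'],s['force'],s['moment'])
T=lambda u,v,z: ((R.T@(ray(w,u,v,z)-p))*1e3).round(2)
g=w['frame'].astype(int).sum(2)//3
print('    ',list(range(306,352,2)))
for v in range(112,156,2): print(v,g[v,306:352:2].tolist())
E
```

```text
22.25 [ 0.56103192 -0.00769709  0.05874431] [1.79986811e+02 7.58457975e-03 1.08985716e+02] [ 1.02240376 -0.34577507 -3.68694474] [ 0.01270437 -0.0799767   0.03159095]
     [306, 308, 310, 312, 314, 316, 318, 320, 322, 324, 326, 328, 330, 332, 334, 336, 338, 340, 342, 344, 346, 348, 350]
112 [117, 124, 124, 124, 127, 127, 122, 101, 92, 83, 82, 81, 90, 108, 123, 131, 130, 132, 129, 130, 128, 130, 132]
114 [120, 120, 124, 126, 118, 88, 88, 88, 84, 86, 80, 79, 73, 76, 78, 86, 124, 133, 130, 133, 129, 130, 128]
116 [120, 121, 122, 102, 92, 91, 87, 85, 83, 84, 84, 79, 77, 75, 72, 78, 76, 107, 131, 132, 131, 132, 132]
118 [119, 119, 97, 96, 94, 91, 95, 83, 82, 92, 75, 99, 94, 94, 80, 74, 76, 75, 97, 129, 131, 131, 129]
120 [121, 105, 98, 98, 94, 120, 127, 71, 73, 75, 72, 71, 72, 72, 119, 92, 74, 77, 76, 99, 129, 132, 130]
122 [113, 104, 100, 99, 124, 91, 68, 73, 76, 76, 76, 74, 73, 72, 67, 129, 113, 79, 76, 78, 124, 132, 130]
124 [104, 104, 102, 108, 139, 72, 72, 75, 79, 78, 76, 79, 76, 71, 70, 68, 139, 88, 79, 79, 81, 132, 132]
126 [109, 106, 105, 140, 96, 73, 73, 77, 79, 83, 82, 80, 78, 7
[... 860 characters left out ...]
132]
144 [129, 132, 133, 108, 74, 95, 95, 93, 105, 99, 85, 108, 133, 131, 130, 124, 67, 69, 105, 103, 103, 126, 130]
146 [131, 133, 135, 127, 111, 82, 91, 96, 137, 133, 134, 133, 131, 133, 124, 68, 67, 104, 110, 109, 106, 135, 129]
148 [126, 134, 137, 137, 115, 111, 83, 85, 122, 125, 127, 122, 118, 72, 69, 68, 102, 117, 109, 110, 121, 129, 130]
150 [121, 132, 134, 140, 142, 127, 115, 111, 109, 83, 81, 80, 76, 77, 87, 108, 120, 117, 113, 120, 128, 130, 132]
152 [121, 122, 134, 138, 142, 142, 142, 126, 116, 113, 102, 105, 104, 121, 129, 127, 123, 120, 117, 131, 132, 131, 130]
154 [122, 122, 123, 137, 139, 145, 142, 142, 142, 141, 138, 137, 136, 134, 131, 127, 122, 122, 132, 130, 130, 131, 131]
```

Dowel and hole now agree within about 0.3 mm, with no contact force. Descending in small steps.

send_rows(
  linear=[
    [0, 0, -2],
    [0, 0, -2],
    [0, 0, -2],
    [0, 0, -2],
    [0, 0, 0],
    [0, 0, 0],
  ],
  rot=[
    [0, 0, 0],
    [0, 0, 0],
    [0, 0, 0],
    [0, 0, 0],
    [0, 0, 0],
    [0, 0, 0],
  ],
  hand=[0.7, 0.7, 0.7, 0.7, 0.7, 0.7],
)

```text
time: 22.85
position: [0.5609, -0.0077, 0.0506]
eef_rot: [-180.0, -0.0, 109.0]
force: [-0.5, -0.3, -4.3]
finger_gap: 0.0236
```

```bash
python3 - <<'E'
from h import *
s=sense(); print(s['time'],s['position'],s['eef_rot'],s['force'],s['moment'])
E
```

```text
22.85 [ 0.56088235 -0.00769759  0.05055433] [-1.79991085e+02 -4.71535231e-03  1.08984498e+02] [-0.54243489 -0.30617376 -4.26353053] [-0.0088445  -0.10436513  0.0157016 ]
```

send_rows(
  linear=[
    [0, 0, -3],
    [0, 0, -3],
    [0, 0, -3],
    [0, 0, -2],
    [0, 0, 0],
    [0, 0, 0],
  ],
  rot=[
    [0, 0, 0],
    [0, 0, 0],
    [0, 0, 0],
    [0, 0, 0],
    [0, 0, 0],
    [0, 0, 0],
  ],
  hand=[0.7, 0.7, 0.7, 0.7, 0.7, 0.7],
)

```text
time: 23.45
position: [0.561, -0.0077, 0.0396]
eef_rot: [180.0, 0.0, 109.0]
force: [0.0, 0.3, -3.0]
finger_gap: 0.0238
```

send_rows(
  linear=[
    [0, 0, -1],
    [0, 0, -1],
    [0, 0, -0.5],
    [0, 0, 0],
    [0, 0, 0],
  ],
  rot=[
    [0, 0, 0],
    [0, 0, 0],
    [0, 0, 0],
    [0, 0, 0],
    [0, 0, 0],
  ],
  hand=[0.7, 0.7, 0.7, 0.7, 0.7],
)

```text
time: 23.95
position: [0.561, -0.0077, 0.0375]
eef_rot: [180.0, 0.0, 109.0]
force: [-1.4, 0.4, 3.0]
finger_gap: 0.0235
```

send_rows(
  linear=[
    [0, 0, -0.4],
    [0, 0, 0],
    [0, 0, 0],
    [0, 0, 0],
  ],
  rot=[
    [0, 0, 0],
    [0, 0, 0],
    [0, 0, 0],
    [0, 0, 0],
  ],
  hand=[0.7, 0.7, 0.7, 0.7],
)

```text
time: 24.35
position: [0.5611, -0.0078, 0.0375]
eef_rot: [180.0, 0.0, 109.0]
force: [-3.8, 0.1, 7.5]
finger_gap: 0.0239
```

```bash
python3 - <<'E'
from h import *
for i in range(3):
    w=cam('wrist','w16.png'); s=sense(); print(s['time'],s['position'],s['force'],s['moment'])
E
```

```text
24.4 [ 0.56107367 -0.00776224  0.03751401] [-3.60718777 -0.36824623  6.66385353] [-0.01108057  0.63165059 -0.00512615]
24.45 [ 0.5610574  -0.00774541  0.03750598] [-3.3770986   0.02924383  8.00399686] [-0.03930481  0.63561069  0.00232244]
24.5 [ 0.56107686 -0.00776287  0.03750103] [-4.08601718  0.41228993  7.35153094] [0.02726601 0.64859809 0.01164283]
```

send_rows(
  linear=[
    [0, 0, -0.4],
    [0, 0, -0.3],
    [0, 0, 0],
    [0, 0, 0],
    [0, 0, 0],
    [0, 0, 0],
  ],
  rot=[
    [0, 0, 0],
    [0, 0, 0],
    [0, 0, 0],
    [0, 0, 0],
    [0, 0, 0],
    [0, 0, 0],
  ],
  hand=[0.7, 0.7, 0.7, 0.7, 0.7, 0.7],
)

```text
time: 25.1
position: [0.5611, -0.0078, 0.0375]
eef_rot: [180.0, 0.0, 109.0]
force: [-6.3, 1.0, 13.5]
finger_gap: 0.0238
```

```bash
python3 - <<'E'
from bar import *
for i in range(8):
    w=cam('wrist','w17.png'); s=sense(); print(s['time'],s['position'].round(4),s['force'].round(1),s['moment'].round(2),s['qvel'].round(2).max())
c=cam('side','s17.png'); cam('top','t17.png')
g=w['frame'].astype(int).sum(2)//3
print('    ',list(range(306,352,2)))
for v in range(100,156,3): print(v,g[v,306:352:2].tolist())
E
```

```text
25.15 [ 0.5611 -0.0078  0.0375] [-6.1 -0.6 13.9] [ 0.07  1.08 -0.04] -0.02
25.2 [ 0.5611 -0.0078  0.0375] [-7.6  0.1 14.2] [ 0.02  1.12 -0.04] 0.09
25.25 [ 0.5611 -0.0078  0.0375] [-6.6  0.3 13.5] [0.07 1.06 0.  ] 0.06
25.3 [ 0.5611 -0.0078  0.0375] [-6.2  0.4 13.6] [0.02 1.09 0.04] 0.1
25.35 [ 0.5611 -0.0078  0.0375] [-6.5 -0.3 13. ] [0.11 1.11 0.  ] 0.06
25.4 [ 0.5611 -0.0078  0.0375] [-6.6  0.  13.8] [ 0.07  1.1  -0.1 ] 0.07
25.45 [ 0.5611 -0.0078  0.0375] [-5.6  1.1 13.5] [ 0.03  1.1  -0.04] 0.14
25.5 [ 0.5611 -0.0078  0.0375] [-6.   0.3 13.4] [0.06 1.12 0.  ] 0.03
     [306, 308, 310, 312, 314, 316, 318, 320, 322, 324, 326, 328, 330, 332, 334, 336, 338, 340, 342, 344, 346, 348, 350]
100 [120, 122, 126, 123, 126, 129, 128, 129, 129, 129, 131, 130, 133, 132, 134, 134, 131, 129, 131, 129, 131, 131, 129]
103 [118, 122, 124, 127, 126, 129, 128, 128, 130, 130, 129, 129, 133, 132, 131, 132, 131, 130, 130, 128, 131, 129, 127]
106 [121, 122, 125, 123, 128, 126, 128, 128, 131, 132, 131, 131, 131, 132, 132, 131, 132, 130, 133, 130, 130, 130, 131]
109 [120, 122, 124, 123, 126, 130, 127, 129
[... 1015 characters left out ...]
4, 135, 137, 117, 105, 100, 93, 113, 61, 93, 93, 88, 132]
139 [127, 126, 64, 94, 60, 70, 70, 68, 129, 136, 132, 133, 127, 90, 88, 88, 81, 108, 66, 81, 94, 94, 131]
142 [128, 79, 67, 68, 69, 63, 61, 63, 67, 66, 96, 70, 71, 79, 74, 72, 86, 66, 99, 102, 100, 112, 131]
145 [129, 79, 81, 66, 68, 79, 61, 65, 60, 61, 65, 66, 63, 66, 70, 93, 67, 87, 108, 103, 105, 132, 131]
148 [92, 81, 79, 80, 69, 67, 70, 66, 65, 62, 59, 63, 67, 70, 69, 72, 99, 116, 113, 111, 128, 130, 132]
151 [120, 126, 136, 102, 82, 83, 78, 73, 69, 70, 80, 102, 94, 93, 114, 125, 121, 116, 115, 130, 130, 131, 130]
154 [120, 111, 86, 138, 140, 141, 105, 87, 141, 142, 140, 139, 134, 132, 129, 127, 122, 128, 129, 133, 131, 132, 132]
```

The dowel shows through the hole, centred. TCP z = 37.5 mm puts the underside 48 mm above the table, which is 32 mm above the nest floor. The push is a steady 13.6 N or so. Handing in.

```bash
python3 -c "
from workcell import *
print(sign_off())"
```

```text
the job is handed in; nothing more can be done
None
```

The press form is loaded and I handed the job in at about 25.5 s. The block is in the nest, the pad is on the block, and the upper half is on both dowels, still gripped and pressed. `sign_off()` gave no verdict.

**Last checks**
- **Height:** the TCP puts the upper half's underside 32 mm above the nest's floor, which is its seated height.
- **Sideways:** the dowel I could see was centred in its hole, and the plate centre is about 0.6 mm from my nest estimate.
- **Push:** it held at 13 to 14 N upward on the tool. Adding the plate's weight of about 4 N makes roughly 18 N on the pad.

**What disagreed or went unchecked**
- **Fingertips:** they sit about 35 mm behind the reported TCP, against the description. Two cameras and the contact heights agreed on this, so I planned with that offset.
- **Cameras:** the top camera read about 5 mm away from the wrist camera for the block, so I used the wrist camera.
- **Side force:** about 6 N along -x appeared as I pressed, and I left it.
- **Second dowel:** I never saw it in its hole. I infer it from the plate going down past the tapers with no contact force.
- **Pad and bystanders:** I checked the pad's seating only from pixel values and its contact height. I did not measure the bystanders again at the end.

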